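Stow the trolley's spare bolts and lock the fittings tray

ROBOT

A 7-joint arm with a two-finger parallel gripper is mounted at the origin on the work surface. World frame = base frame: x ahead of the robot, y to its left, z up, the work surface at z = 0. Lengths are in mm, angles in rad, forces in N, time in s.
With the tool pointing down it reaches from about 425 to 800 mm from the base axis. Payload 8.3 kg.
Tool frame: the origin (TCP) lies at the very end of the fingers, on their centre line; the grasp point (between the pads) lies 19 mm behind it; x points along the fingers, z is the direction in which the jaws open and shut, and the axes are right-handed (so a half turn about x gives the same grasp; the last joint's range is limited). The gripper opens to 85 mm and grips with 20 to 120 N. Pads are 22 mm wide; open, the fingers measure 114 mm over their backs; the gripper's body (76 mm by 85 mm) begins 54 mm behind the grasp point. The pads swing forward as they close: fully open they stand 13 mm farther back than shut.
Start: joints at [-1.238, 0.383, 0.016, 1.37, -0.006, 1.388, -0.046], TCP at [240.914, 576.683, 231.279] pointing down, gripper open.
Joint ranges: [-2.95, 2.95], [-0.25, 2.06], [-1.52, 1.56], [0.18, 2.33], [-1.44, 4.58], [0.02, 2.06], [-3.01, 3.01]. Speed limits (rad/s): [2.39, 2.39, 3.01, 3.01, 3.14, 3.14, 3.14].

INTERFACE

Orientations are given as a unit quaternion [x, y, z, w].
In Python, from rig import r gives the robot as it stands.
- The arm moves only by the tool play_rows, never from a script. Its argument "increments" is one flat list of numbers, 7 for each row, row after row: the shift along the tool's x, y, z in m, then the turn, a rotation vector about the tool's x, y, z in degrees, then the opening, from 0 (shut) to 1 (fully open). In form: [dx, dy, dz, wx, wy, wz, jaw, dx, dy, dz, wx, wy, wz, jaw, ...]. A call has 1 to 12 rows; each row shifts and turns the pose as measured when the row begins, along the tool's axes as they then stand; what a row does not reach is not made up. A row lasts 1/12 s, in which the tool goes at most 41.7 mm and 7.16 degrees, less where a joint would pass 70% of its speed; a pose out of reach is approached as far as the arm can. A call is refused whole if a number of a shift passes 0.0417 or a number of a turn 7.16, either way. A call with a gripper value outside its range is refused whole. The fingers move at their own pace and stop on an object; the grip force is fixed at half the most. Time passes only in rows, so rows that do not move let the fingers close. It gives the time, the measured TCP pose, the force and the opening at its end, in the units of the state.
- r.observe(): the state, without advancing time (a new reading comes with each control period).
- r.get_image(name): name is "scene" or "top" or "wrist"; returns the picture (384x512x3 uint8, red, green, blue); there is no depth.
- r.calibration(name): a dict with "K" (3x3 intrinsics, pixels), "cam_to_world" (4x4, takes a point from camera to world coordinates); the wrist camera has in their place "T_tool_cam" (4x4, takes a point from camera to tool coordinates, whose origin is the TCP and whose axes are the tool frame's). Camera axes: x right, y up, looking along -z (the intrinsics and any distortion apply to the point x, -y, -z); pixel columns grow to the right and rows downward; lengths in mm; the calibration is good to about 2 mm. A picture is of the moment at which its call begins: read the wrist's pose just before it. calibration takes no time and is no camera call.
- r.hand_in(): hands the job in, once; it reports no verdict.
The state is a dict: "time_s": time; "qpos": joint angles; "dq": joint speeds; "joint_efforts": joint torques, N m; "eef_pos": TCP position; "orientation": TCP orientation; "ft_force": force on the tool from outside, world axes, zero at the start; "wrist_torque": the same for the moment, N m; "grip_width": opening from 0.0 (shut) to 1.0 (fully open).
Only numpy, scipy, OpenCV 4.12 (cv2) and the standard library are available. Lean on these libraries where they do the work, as an engineer would, in place of code of your own. Each camera call takes 0.05 s, during which the arm holds its last target. There are 200 camera calls.

TASK

Gather up the loose connecting bolts on the bench and lay each flat in the mint green fittings tray, in an empty slot of its own size: long bolts in the long slots, short bolts in the short ones. When all are in, use the screwdriver to turn both cam locks clockwise as far as they go, so that each draws its end gate fully home (do not press on discs or gates with the gripper), then stand the screwdriver upright in its stand again. Leave the cups, the paddle, the brush and the other things on the bench where they are.

Things in the scene. Friction and masses are not known exactly. Their poses are not given: they have to be found in the camera images.
- long_a: Long zinc-plated connecting bolt, 90 mm long, square shank 12 x 12 mm, a thin neck and a round 12 mm head at its +x end. Lies flat on a side; origin at its middle (half its length from each end, 6 mm above what it lies on), x along its length. May be absent in a run.
- long_b: Long zinc-plated connecting bolt, 90 mm long, square shank 12 x 12 mm, a thin neck and a round 12 mm head at its +x end. Lies flat on a side; origin at its middle (half its length from each end, 6 mm above what it lies on), x along its length. May be absent in a run.
- short_a: Short zinc-plated connecting bolt, 60 mm long, square shank 12 x 12 mm, a thin neck and a round 12 mm head at its +x end. Lies flat on a side; origin at its middle (half its length from each end, 6 mm above what it lies on), x along its length. May be absent in a run.
- short_b: Short zinc-plated connecting bolt, 60 mm long, square shank 12 x 12 mm, a thin neck and a round 12 mm head at its +x end. Lies flat on a side; origin at its middle (half its length from each end, 6 mm above what it lies on), x along its length. May be absent in a run.
- short_c: Short zinc-plated connecting bolt, 60 mm long, square shank 12 x 12 mm, a thin neck and a round 12 mm head at its +x end. Lies flat on a side; origin at its middle (half its length from each end, 6 mm above what it lies on), x along its length. May be absent in a run.
- tray: mint green plastic fittings tray fixed to the bench, 180 mm (its x) by 274 mm (its y). Origin under it at bench level, z up. Five open-topped slots along x, 22 mm wide, 12 mm deep: floor 6 mm, wall tops 18 mm above the bench; their +x ends are open, with the gates beyond. Two round bosses for the cam discs, 49 mm across, 30 mm high, at x = -50 mm, y = 81 and -38 mm.
- slots_long (a point): the long slots: floor centre (6 mm above the bench) of the long slot nearest the tray's +y end, axes as the tray's; the other long slot is 68 mm from it in -y. Each is 100 mm long about this point with its gate home, 12 mm longer in +x with the gate open. For long bolts only, though short ones would fit.
- slots_short (a point): the short slots: floor centre (6 mm above the bench) of the short slot nearest the long ones, axes as the tray's; the other two are 68 and 110 mm from it in -y. Each is 70 mm long about this point with its gate home, 12 mm longer in +x with the gate open. Long bolts do not fit.
- cam_long (a joint): turn of the steel cam disc on the long-slot side, rad: near 0 at the start (open), grows as the disc turns clockwise seen from above, stops at 1.4 (locked). Stiff (0.12 N m), stays where it is left. It grips the head of the gate's bolt and draws gate_long in, 12 mm for the full turn.
- cam_long_top (a point): centre of that disc's top face, 32 mm above the bench, z up. Disc about 30 mm across with a cross slot: two grooves 6.5 mm wide, 28 mm long, 10 mm deep (floor 22 mm above the bench), along this point's x and y, which turn with the disc.
- gate_long: end gate of the long slots: green bar 8 mm thick across their open +x ends, top 26 mm above the bench, moved by its cam alone. Its origin has tray x = 0 when open, -12 mm when home against the walls (tray y = 81 mm). A 6 mm steel rod runs from it, half sunk in the wall between two slots, to the cam; its top is 19 mm above the bench.
- cam_short (a joint): turn of the steel cam disc on the short-slot side, rad: near 0 at the start (open), grows as the disc turns clockwise seen from above, stops at 1.4 (locked). Stiff (0.12 N m), stays where it is left. It grips the head of the gate's bolt and draws gate_short in, 12 mm for the full turn.
- cam_short_top (a point): centre of that disc's top face, 32 mm above the bench, z up. Disc about 30 mm across with a cross slot: two grooves 6.5 mm wide, 28 mm long, 10 mm deep (floor 22 mm above the bench), along this point's x and y, which turn with the disc.
- gate_short: end gate of the short slots: green bar 8 mm thick across their open +x ends, top 26 mm above the bench, moved by its cam alone. Its origin has tray x = 0 when open, -12 mm when home against the walls (tray y = -38 mm). A 6 mm steel rod runs from it, half sunk in the wall between two slots, to the cam; its top is 19 mm above the bench.
- driver: stubby screwdriver standing tip down in its stand. Origin at the middle of the blade's end, z up to the handle. Flat blade 18 mm wide (its x), 3.5 mm thick (y), 14 mm long; shaft 10 mm thick up to z = 46 mm; round collar 38 mm across, 46 to 52 mm; black square handle 26 x 26 mm (sides along x and y), 52 to 122 mm. About 120 g.
- stand: grey plastic stand, 70 x 70 x 50 mm, fixed; origin under its centre, z up. A square well 28 x 28 mm, 46 mm deep, open at the top (50 mm), takes blade and shaft at any yaw; at rest the driver's collar sits on its rim, blade tip 4 mm above the bench.
- cup_1: bystander: yellow acrylic cup, 72 mm across, 95 mm tall, between the tray's left end and the far left. Origin at its underside.
- paddle: bystander: pale wooden stirring paddle, 280 mm long, 45 mm wide and 8 mm thick, lying flat beyond the bolts. Origin at its underside.
- brush: bystander: nail brush with a wooden back, 85 x 40 x 34 mm, nearest the robot on its right. Origin at its underside.
Not all that is in view belongs to the job. Several things look just like the stand: the one meant starts nearest to the robot's base.

How it is judged:
By the outcome, as a careful person would: the job done as asked, in the order asked, and still so for the second after the job is handed in, with the robot touching nothing.
Of long_a, long_b, short_a, short_b, short_c only 3 to 5 are there at a start; the rules pass over those that are not, and their reading is None.
At some moment in a run one of long_a, long_b, short_a, short_b, short_c may be knocked a few centimetres aside while the robot is not near it.
It also fails if it takes over 210 s, if anything falls off the work surface, if the arm or the gripper's body presses on something with over 40 N, if the wrist force passes 120 N, or if a joint passes its speed limit or range.

## Working session

There is one attempt and no reset: what is moved stays moved. The work goes in short steps, Python scripts to look and compute and a tool call to move; the robot and the scene stay as the last step left them, time stands still between calls to the robot, and variables do not carry over. Pictures are saved under pics/ and viewed, about 12 in all and at most 16, crops included, and the job is handed in when it is done.

Besides the shell and the picture viewer there is one more tool, called after ">>>" as name(argument=value, ...) on one line, values as JSON. play_rows: Moves the arm, as the interface text tells. Its arguments: {"type":"object","properties":{"increments":{"type":"array"}},"required":["increments"]}

```bash
ls; mkdir -p pics; python3 - <<'E'
from rig import r
import cv2,numpy as np
o=r.observe(); print(o)
for n in("top","scene"):
    c=r.calibration(n); print(n,c)
    im=r.get_image(n); cv2.imwrite(f"pics/{n}0.png",cv2.resize(im[:,:,::-1],(800,600),interpolation=cv2.INTER_CUBIC)); cv2.imwrite(f"{n}_raw.png",im[:,:,::-1])
print(r.calibration("wrist"))
E
```

```text
pics
{'time_s': 0.0, 'qpos': array([-1.23788272,  0.38423043,  0.01636945,  1.371163  , -0.00629511,
        1.38818016, -0.04650984]), 'dq': array([-3.37042266e-04,  4.87243229e-04,  4.37249473e-04,  3.76280137e-04,
       -1.41576295e-03, -4.78684704e-05, -9.79788864e-05]), 'joint_efforts': array([-6.21917079e-04, -6.27599931e+01,  8.44072681e-01, -3.71834958e+01,
        1.66007294e-02,  1.38467347e-02, -4.03775641e-05]), 'eef_pos': array([240.74792297, 576.23053976, 230.27963043]), 'orientation': array([-0.39233807,  0.589098  ,  0.39155911,  0.58797606]), 'ft_force': array([-0.44558786,  0.34980306, -0.42793648]), 'wrist_torque': array([-0.00650811, -0.01331281,  0.01834187]), 'grip_width': 0.998898054106429}
top {'K': array([[498.09251263,   0.        , 258.17179013],
       [  0.        , 498.09251263, 189.83384876],
       [  0.        ,   0.        ,   1.        ]]), 'cam_to_world': array([[-3.29836149e-03,  9.97646870e-01, -6.84824287e-02,
         4.66154051e+02],
       [-9.99928251e-01, -2.50175891e-03,  1.17147259e-02,
         5.93358130e+01],
       [ 1.15158332e-02, 
[... 488 characters left out ...]
66089e+02],
       [-1.18704153e-02,  5.81408809e-01,  8.13524978e-01,
         8.44259105e+02],
       [ 0.00000000e+00,  0.00000000e+00,  0.00000000e+00,
         1.00000000e+00]])}
{'K': array([[337.52090344,   0.        , 255.5137516 ],
       [  0.        , 337.52090344, 190.6975495 ],
       [  0.        ,   0.        ,   1.        ]]), 'T_tool_cam': array([[ 5.80156407e-04,  3.00797034e-01, -9.53688003e-01,
        -1.42807944e+02],
       [-6.38368526e-05,  9.53688173e-01,  3.00797049e-01,
         7.72679989e+01],
       [ 9.99999830e-01, -1.13628895e-04,  5.72490240e-04,
        -6.24917150e-01],
       [ 0.00000000e+00,  0.00000000e+00,  0.00000000e+00,
         1.00000000e+00]])}
```

View pics/top0.png

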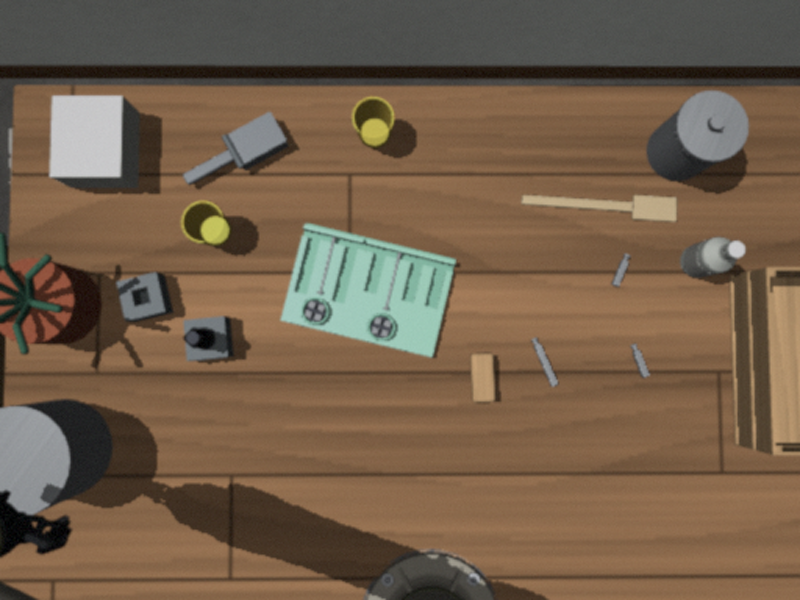

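View pics/scene0.png

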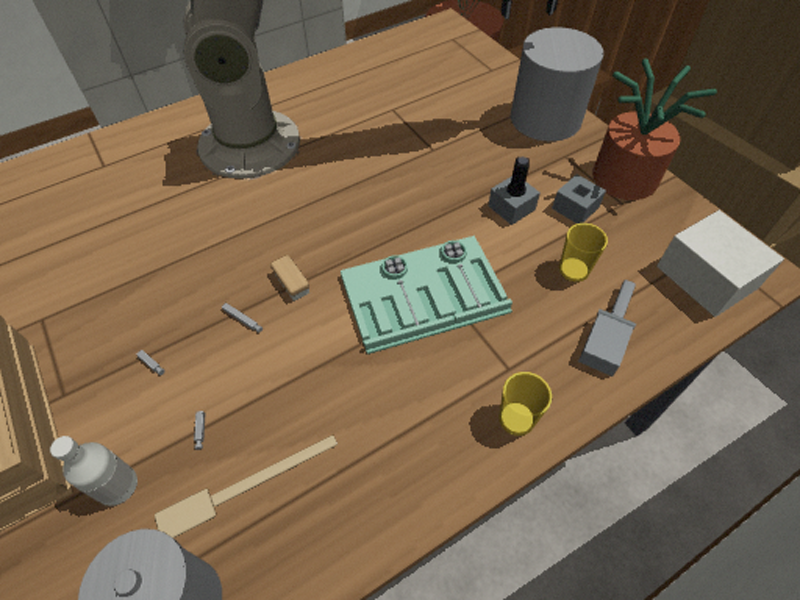

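```bash
cat > h.py <<'E'
import numpy as np,cv2
from scipy.spatial.transform import Rotation as R
from rig import r
def cam(name,pose=None):
    c=r.calibration(name)
    if name=="wrist":
        o=pose or r.observe(); T=np.eye(4); T[:3,:3]=R.from_quat(o["orientation"]).as_matrix(); T[:3,3]=o["eef_pos"]
        return c["K"],T@c["T_tool_cam"]
    return c["K"],c["cam_to_world"]
def unproj(KM,p,z):
    K,M=KM; p=np.atleast_2d(np.array(p,float))
    d=np.c_[(p[:,0]-K[0,2])/K[0,0],-(p[:,1]-K[1,2])/K[1,1],-np.ones(len(p))]@M[:3,:3].T
    return M[:3,3]+d*((z-M[2,3])/d[:,2])[:,None]
def proj(KM,X):
    K,M=KM; X=np.atleast_2d(np.array(X,float)); c=(X-M[:3,3])@M[:3,:3]
    return np.c_[K[0,0]*c[:,0]/-c[:,2]+K[0,2],K[1,1]*c[:,1]/c[:,2]+K[1,2]]
def Rdown(psi): # psi: world angle (deg) of tool z
    p=np.radians(psi);s,c=np.sin(p),np.cos(p)
    return np.array([[0,-s,c],[0,c,s],[-1,0,0]],float)
def psi_now(o): 
    z=R.from_quat(o["orientation"]).as_matrix()[:,2]; return np.degrees(np.arctan2(z[1],z[0]))
def plan(way,jaw=1,smax=38,amax=7,o=None):
    """way: list of (xyz,psi[,smax]); prints rows"""
    o=o or r.observe(); p=o["eef_pos"]; M=R.from_quat(o["orientation"]).as_matrix(); out=[]
    for w in way:
        q=np.array(w[0],float); s=w[2] if len(w)>2 else smax; T=Rdown(w[1])
        rv=R.from_matrix(M.T@T).as_rotvec(degrees=True)
        n=max(1,int(np.ceil(np.linalg.norm(q-p)/s-1e-6)),int(np.ceil(np.linalg.norm(rv)/amax-1e-6)))
        for i in range(n):
            Mi=M@R.from_rotvec(rv*i/n,degrees=True).as_matrix()
            out.append(list(np.round(Mi.T@(q-p)/n/1000,4))+list(np.round(rv/n,2))+[w[3] if len(w)>3 else jaw])
        p=q;M=T
    for k in range(0,len(out),12): print(", ".join("%g"%v for row in out[k:k+12] for v in row),"\n")
    print(len(out),"rows")
def snap(name,fn=None,box=None,scale=1):
    KM=cam(name); im=r.get_image(name)[:,:,::-1].copy()
    if fn:
        cv2.imwrite("raw_"+fn+".png",im); v=im
        if box: v=v[box[1]:box[3],box[0]:box[2]]
        cv2.imwrite("pics/"+fn+".png",cv2.resize(v,None,fx=scale,fy=scale,interpolation=cv2.INTER_CUBIC))
    return KM,im
def bolts(KM,im,z=6,box=(320,120,430,260)):
    g=im.astype(int); sat=g.max(2)-g.min(2); m=((sat<28)&(g[:,:,0]>75)).astype(np.uint8)
    k=np.zeros_like(m); k[box[1]:box[3],box[0]:box[2]]=1; m*=k
    n,l,st,c=cv2.connectedComponentsWithStats(m)
    for i in range(1,n):
        if 25<st[i,4]:
            pts=np.argwhere(l==i)[:,::-1]; X=unproj(KM,pts,z)[:,:2]
            (cx,cy),(w,h),a=cv2.minAreaRect(X.astype(np.float32)); a=a if w>h else a+90
            print("px",c[i].round(1),"n",st[i,4],"mean",X.mean(0).round(1),"rect",np.round([cx,cy,max(w,h),min(w,h),a],1))
E
python3 - <<'E'
from h import *
im=cv2.imread("top_raw.png"); KM=cam("top"); bolts(KM,im)
print(psi_now(r.observe()))
hsv=cv2.cvtColor(im,cv2.COLOR_BGR2HSV); print(hsv[205,230],hsv[216,132])
cv2.imwrite("pics/crop1.png",cv2.resize(im[130:240,110:300],None,fx=4.2,fy=4.2,interpolation=cv2.INTER_CUBIC))
for n,p in dict(camL=(315/1.5625,311/1.5625),camS=(381/1.5625,327/1.5625)).items(): print(n,unproj(KM,p,32))
print("handle",unproj(KM,(202/1.5625,337/1.5625),126))
E
```

```text
px [397.1 172.9] n 108 mean [ 607.3 -344.5] rect [ 608.6 -345.4   61.9   15.2  154.5]
px [348.4 231.9] n 168 mean [ 443.8 -206. ] rect [ 445.1 -205.5   91.2   14.7   23.3]
px [409.4 230.9] n 112 mean [ 445.7 -375.2] rect [ 447.1 -374.5   61.6   14.5   20.7]
67.32280163296137
[ 80  53 202] [128  85  12]
camL [[534.33382383 197.13526872  32.        ]]
camS [[506.20257319  82.52342473  32.        ]]
handle [[488.1726204 369.1226669 126.       ]]
```

View pics/crop1.png

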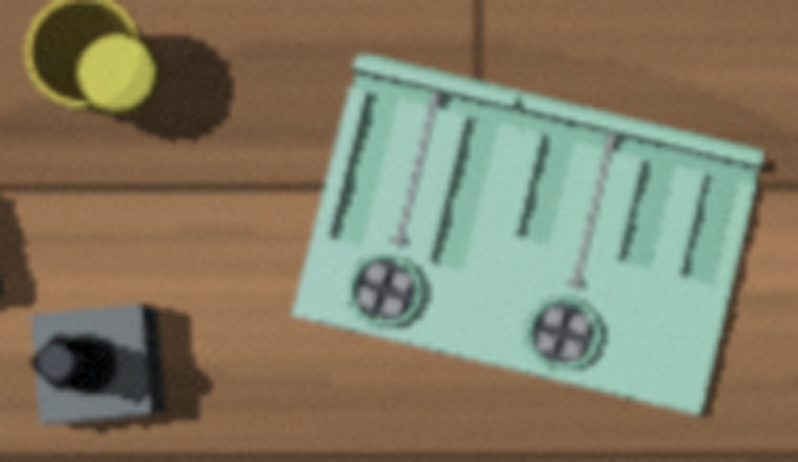

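```bash
python3 - <<'E'
from h import *
plan([((560,100,230),67),((607,-344,120),64.5)],jaw=0.6,smax=40)
E
```

```text
0.0001, -0.0319, -0.0211, 0.02, -0.01, 0, 0.6, 0.0001, -0.0319, -0.0211, 0.02, -0.01, 0, 0.6, 0.0001, -0.0319, -0.0211, 0.02, -0.01, 0, 0.6, 0.0001, -0.0319, -0.0211, 0.02, -0.01, 0, 0.6, 0.0001, -0.0319, -0.021, 0.02, -0.01, 0, 0.6, 0.0001, -0.0319, -0.021, 0.02, -0.01, 0, 0.6, 0, -0.0319, -0.021, 0.02, -0.01, 0, 0.6, 0, -0.0319, -0.021, 0.02, -0.01, 0, 0.6, 0, -0.0319, -0.021, 0.02, -0.01, 0, 0.6, 0, -0.0319, -0.021, 0.02, -0.01, 0, 0.6, 0, -0.032, -0.021, 0.02, -0.01, 0, 0.6, 0, -0.032, -0.021, 0.02, -0.01, 0, 0.6 

0, -0.032, -0.0209, 0.02, -0.01, 0, 0.6, 0, -0.032, -0.0209, 0.02, -0.01, 0, 0.6, 0, -0.032, -0.0209, 0.02, -0.01, 0, 0.6, 0.0092, -0.0181, -0.0325, 0.21, 0, 0, 0.6, 0.0092, -0.0182, -0.0325, 0.21, 0, 0, 0.6, 0.0092, -0.0183, -0.0324, 0.21, 0, 0, 0.6, 0.0092, -0.0184, -0.0323, 0.21, 0, 0, 0.6, 0.0092, -0.0185, -0.0323, 0.21, 0, 0, 0.6, 0.0092, -0.0187, -0.0322, 0.21, 0, 0, 0.6, 0.0092, -0.0188, -0.0321, 0.21, 0, 0, 0.6, 0.0092, -0.0189, -0.0321, 0.21, 0, 0, 0.6, 0.0092, -0.019, -0.032, 0.21, 0, 0, 0.6 

0.0092, -0.0191, -0.0319, 0.21, 0, 0, 0.6, 0.0092, -0.0192, -0.0319, 0.21, 0, 0, 0.6, 0.0092, -0.0193, -0.0318, 0.21, 0, 0, 0.6 

27 rows
```

>>> play_rows(increments=[0,-0.032,-0.021,0,0,0,0.6,0,-0.032,-0.021,0,0,0,0.6,0,-0.032,-0.021,0,0,0,0.6,0,-0.032,-0.021,0,0,0,0.6,0,-0.032,-0.021,0,0,0,0.6,0,-0.032,-0.021,0,0,0,0.6,0,-0.032,-0.021,0,0,0,0.6,0,-0.032,-0.021,0,0,0,0.6,0,-0.032,-0.021,0,0,0,0.6,0,-0.032,-0.021,0,0,0,0.6,0,-0.032,-0.021,0,0,0,0.6,0,-0.032,-0.021,0,0,0,0.6])

```text
time_s: 1.1
eef_pos: [499.6, 187.7, 223.0]
orientation: [-0.398, 0.589, 0.399, 0.58]
ft_force: [1.0, 0.5, 1.0]
grip_width: 0.6
```

```bash
cat > p.py <<'E'
import sys
from h import *
o=r.observe(); print(round(o["time_s"],2),o["eef_pos"].round(1),"psi",round(psi_now(o),2),"tilt",np.round(R.from_quat(o["orientation"]).as_matrix()[:,0],3),"q",o["qpos"].round(2),"F",o["ft_force"].round(1),"T",o["wrist_torque"].round(2),"g",round(o["grip_width"],3))
if len(sys.argv)>1: plan(eval(sys.argv[1]),*[float(v) for v in sys.argv[2:]])
E
python3 p.py "[((600,-60,200),66),((607,-344,120),64.5)]" 0.6 40
```

```text
1.1 [499.6 187.7 223. ] psi 68.54 tilt [-0.012 -0.006 -1.   ] q [-0.67  0.2   0.3   1.64 -0.06  1.33  0.83] F [1.  0.5 1. ] T [ 0.03 -0.07 -0.02] g 0.6
0.0033, -0.0263, -0.0277, 0.36, -0.08, -0.07, 0.6, 0.0033, -0.0265, -0.0275, 0.36, -0.08, -0.07, 0.6, 0.0033, -0.0267, -0.0273, 0.36, -0.08, -0.07, 0.6, 0.0033, -0.0268, -0.0272, 0.36, -0.08, -0.07, 0.6, 0.0033, -0.027, -0.027, 0.36, -0.08, -0.07, 0.6, 0.0033, -0.0272, -0.0268, 0.36, -0.08, -0.07, 0.6, 0.0033, -0.0273, -0.0267, 0.36, -0.08, -0.07, 0.6, 0.01, -0.0152, -0.0321, 0.19, 0, 0, 0.6, 0.01, -0.0153, -0.032, 0.19, 0, 0, 0.6, 0.01, -0.0154, -0.032, 0.19, 0, 0, 0.6, 0.01, -0.0156, -0.0319, 0.19, 0, 0, 0.6, 0.01, -0.0157, -0.0319, 0.19, 0, 0, 0.6 

0.01, -0.0158, -0.0318, 0.19, 0, 0, 0.6, 0.01, -0.0159, -0.0318, 0.19, 0, 0, 0.6, 0.01, -0.016, -0.0317, 0.19, 0, 0, 0.6 

15 rows
```

>>> play_rows(increments=[0.003,-0.027,-0.027,0.3,-0.1,-0.1,0.6,0.003,-0.027,-0.027,0.3,-0.1,-0.1,0.6,0.003,-0.027,-0.027,0.3,-0.1,-0.1,0.6,0.003,-0.027,-0.027,0.3,-0.1,-0.1,0.6,0.003,-0.027,-0.027,0.3,-0.1,-0.1,0.6,0.003,-0.027,-0.027,0.3,-0.1,-0.1,0.6,0.003,-0.027,-0.027,0.3,-0.1,-0.1,0.6,0.01,-0.0155,-0.032,0.2,0,0,0.6,0.01,-0.0155,-0.032,0.2,0,0,0.6,0.01,-0.0155,-0.032,0.2,0,0,0.6,0.01,-0.0155,-0.032,0.2,0,0,0.6,0.01,-0.0155,-0.032,0.2,0,0,0.6])

```text
time_s: 2.1
eef_pos: [613.5, -257.1, 146.8]
orientation: [-0.384, 0.593, 0.383, 0.596]
ft_force: [0.3, 0.5, 0.1]
grip_width: 0.599
```

>>> play_rows(increments=[0.01,-0.016,-0.032,0.2,0,0,0.6,0.01,-0.016,-0.032,0.2,0,0,0.6,0.01,-0.016,-0.032,0.2,0,0,0.6,0,0,0,0,0,0,0.6])

```text
time_s: 2.43
eef_pos: [610.7, -377.6, 109.3]
orientation: [-0.376, 0.6, 0.378, 0.596]
ft_force: [-1.7, -1.3, -0.6]
grip_width: 0.599
```

```bash
python3 p.py; python3 - <<'E'
from h import *
KM,im=snap("wrist","w1",scale=1.5); print(proj(KM,[(607.3,-344.5,6)]))
bolts(KM,im,6,(60,40,450,330))
KM,im=snap("top"); bolts(KM,im)
E
```

```text
2.43 [ 610.7 -377.6  109.3] psi 64.47 tilt [-0.006 -0.001 -1.   ] q [ 0.22  0.7   0.49  1.24 -0.32  1.28  1.83] F [-1.7 -1.3 -0.6] T [-0.1   0.11 -0.01] g 0.599
[[294.85675595 168.76988657]]
px [297. 169.] n 1287 mean [ 608.4 -343.3] rect [ 610.6 -344.1   62.1   12.3  156.2]
px [122.9 265.5] n 3907 mean [ 621.6 -505.3] rect [ 628.3 -514.   125.8   42.7  110.1]
px [330.4 256.4] n 286 mean [ 686.8 -347.7] rect [ 689.1 -348.3   34.4    8.6    0. ]
px [172.9 287.6] n 78 mean [ 657.2 -477.9] rect [ 656.8 -479.8   10.7    9.7   64.6]
px [338.3 287.3] n 85 mean [ 716.5 -352.4] rect [ 716.  -352.5   13.1    7.6  120.1]
px [416.3 152.5] n 44 mean [ 664.3 -399.7] rect [ 664.7 -399.8   34.9   11.5   63. ]
px [397.  172.8] n 108 mean [ 607.5 -344.4] rect [ 608.8 -345.1   61.9   14.5  157.1]
px [412.5 233.6] n 1963 mean [ 438.4 -383.8] rect [ 471.3 -363.9  207.2  132.9  178.5]
px [348.4 231.8] n 166 mean [ 443.8 -206. ] rect [ 445.3 -205.5   90.9   14.7   23.3]
```

View pics/w1.png

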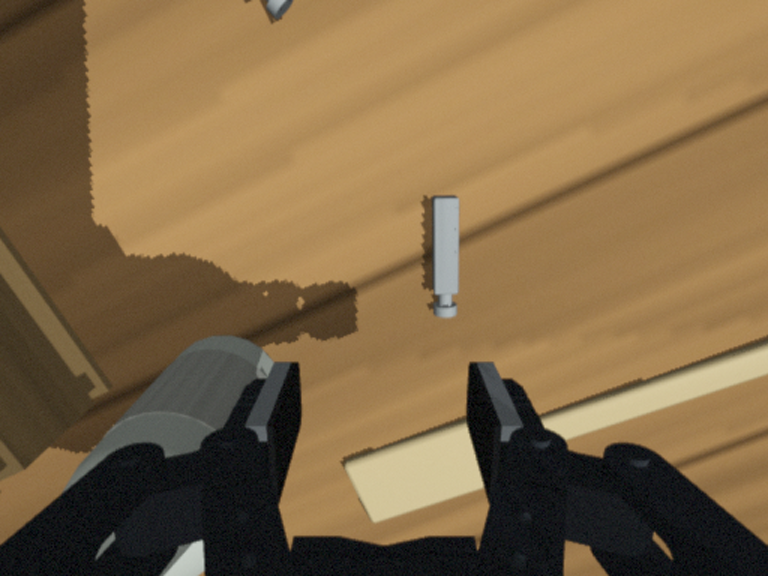

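```bash
python3 p.py "[((609.3,-343.8,50),66,20),((609.3,-343.8,6),66,15)]" 0.5 >/tmp/a; cat /tmp/a
```

```text
2.53 [ 613.9 -371.4  111.1] psi 64.78 tilt [-0.002  0.003 -1.   ] q [ 0.21  0.7   0.49  1.24 -0.32  1.28  1.83] F [-0.5  0.7 -0.6] T [ 0.04 -0.06  0.03] g 0.604
0.0153, 0.0039, 0.0057, -0.3, 0.02, -0.05, 0.5, 0.0153, 0.0039, 0.0058, -0.3, 0.02, -0.05, 0.5, 0.0153, 0.0039, 0.0058, -0.3, 0.02, -0.05, 0.5, 0.0153, 0.0039, 0.0058, -0.3, 0.02, -0.05, 0.5, 0.0147, 0, 0, 0, 0, 0, 0.5, 0.0147, 0, 0, 0, 0, 0, 0.5, 0.0147, 0, 0, 0, 0, 0, 0.5 

7 rows
```

>>> play_rows(increments=[0.015,0.004,0.006,-0.3,0,0,0.5,0.015,0.004,0.006,-0.3,0,0,0.5,0.015,0.004,0.006,-0.3,0,0,0.5,0.01,0.003,0.004,-0.3,0,0,0.5,0,0,0,0,0,0,0.5,0,0,0,0,0,0,0.5])

```text
time_s: 3.03
eef_pos: [613.4, -336.6, 55.6]
orientation: [-0.386, 0.59, 0.389, 0.593]
ft_force: [0.3, -0.2, 1.3]
grip_width: 0.5
```

```bash
python3 p.py "[((609.3,-343.8,6),66,15)]" 0.5; python3 - <<'E'
from h import *
KM,im=snap("wrist")
bolts(KM,im,9,(60,0,450,230))
E
```

```text
3.03 [ 613.4 -336.6   55.6] psi 66.5 tilt [ 0.002  0.006 -1.   ] q [ 0.17  0.71  0.47  1.36 -0.33  1.15  1.83] F [ 0.3 -0.2  1.3] T [-0.05 -0.02  0.01] g 0.5
0.0124, 0.0002, -0.0021, 0.13, 0.09, -0.01, 0.5, 0.0124, 0.0002, -0.0021, 0.13, 0.09, -0.01, 0.5, 0.0124, 0.0002, -0.0021, 0.13, 0.09, -0.01, 0.5, 0.0124, 0.0002, -0.0021, 0.13, 0.09, -0.01, 0.5 

4 rows
px [96.9  6. ] n 264 mean [ 476.4 -364.2] rect [ 477.3 -363.8   12.3    6.7   66.6]
px [241.5 198. ] n 1264 mean [ 598.1 -339.5] rect [ 598.5 -339.6   38.9   12.3  157.3]
```

>>> play_rows(increments=[0.0125,0,-0.002,0,0,0,0.5,0.0125,0,-0.002,0,0,0,0.5,0.012,0,-0.002,0,0,0,0.5,0.008,0,-0.002,0,0,0,0.5,0.003,0,0,0,0,0,0.5,0,0,0,0,0,0,0.5])

```text
time_s: 3.58
eef_pos: [611.2, -346.3, 5.0]
orientation: [-0.387, 0.589, 0.388, 0.594]
ft_force: [1.3, 0.3, -0.8]
grip_width: 0.5
```

```bash
python3 p.py "[((609.3,-343.8,6),67,15)]" 0.5; python3 - <<'E'
from h import *
KM,im=snap("wrist")
bolts(KM,im,9,(60,0,450,330))
E
```

```text
3.58 [ 611.2 -346.3    5. ] psi 66.46 tilt [ 0.005  0.004 -1.   ] q [ 0.19  0.76  0.45  1.39 -0.35  1.07  1.86] F [ 1.3  0.3 -0.8] T [-0.    0.06 -0.02] g 0.5
-0.001, 0.0028, 0.0016, -0.54, 0.31, 0.19, 0.5 

1 rows
px [259.3 248.8] n 3078 mean [ 606.9 -343.4] rect [ 609.3 -344.3   64.4   12.2  156.7]
px [318.9 253.9] n 245 mean [ 619.8 -319.1] rect [ 620.8 -319.5   17.8    4.8  178.8]
px [325.4 284.1] n 89 mean [ 636.  -321.8] rect [ 635.5 -321.6    8.6    4.8  117.7]
px [186.1 284.9] n 79 mean [ 609.9 -382.4] rect [ 610.1 -383.4    5.5    5.5   66.3]
```

>>> play_rows(increments=[0,0.0025,0.001,0,0,0,0.1,0,0,0,0,0,0,0,0,0,0,0,0,0,0,0,0,0,0,0,0,0,0,0,0,0,0,0,0,0,0,0,0,0,0,0,0,0,0,0,0,0,0])

```text
time_s: 4.22
eef_pos: [610.2, -345.0, 7.6]
orientation: [-0.388, 0.589, 0.387, 0.594]
ft_force: [0.7, -0.3, -1.0]
grip_width: 0.111
```

```bash
python3 p.py "[((600,-330,90),67,25),((595,0,130),70),((595,40,100),76,25)]" 0 38;python3 - <<'E'
from h import *
KM,im=snap("wrist")
bolts(KM,im,9,(60,0,450,330))
E
```

```text
4.22 [ 610.2 -345.     7.6] psi 66.45 tilt [ 0.008  0.002 -1.   ] q [ 0.19  0.75  0.45  1.4  -0.35  1.07  1.86] F [ 0.7 -0.3 -1. ] T [-0.06 -0.   -0.  ] g 0.111
-0.0206, 0.0037, 0.0025, -0.14, 0.07, 0.09, 0, -0.0206, 0.0037, 0.0025, -0.14, 0.07, 0.09, 0, -0.0206, 0.0038, 0.0025, -0.14, 0.07, 0.09, 0, -0.0206, 0.0038, 0.0025, -0.14, 0.07, 0.09, 0, -0.0044, 0.0148, 0.0335, -0.33, 0, 0, 0, -0.0044, 0.0146, 0.0336, -0.33, 0, 0, 0, -0.0044, 0.0144, 0.0337, -0.33, 0, 0, 0, -0.0044, 0.0143, 0.0338, -0.33, 0, 0, 0, -0.0044, 0.0141, 0.0339, -0.33, 0, 0, 0, -0.0044, 0.0139, 0.034, -0.33, 0, 0, 0, -0.0044, 0.0137, 0.034, -0.33, 0, 0, 0, -0.0044, 0.0135, 0.0341, -0.33, 0, 0, 0 

-0.0044, 0.0133, 0.0342, -0.33, 0, 0, 0, 0.015, 0.0068, 0.0188, -3, 0, 0, 0, 0.015, 0.0058, 0.0191, -3, 0, 0, 0 

15 rows
px [255.8 251.1] n 2752 mean [ 607.7 -344.6] rect [ 610.9 -345.8   65.1   12.2  157.2]
px [277.3 252.3] n 223 mean [ 611.7 -335.3] rect [ 613.4 -335.9   18.1    5.3  168. ]
px [233.9 280.5] n 56 mean [ 617.3 -360.2] rect [ 617.4 -359.9    6.8    3.6   16.6]
px [277.4 280.4] n 60 mean [ 625.6 -341. ] rect [ 626.5 -340.6    6.1    4.8  157.4]
```

>>> play_rows(increments=[-0.015,0,0,0,0,0,0,-0.02,0,0,0,0,0,0,-0.025,0,0,0,0,0,0,-0.025,0.01,0.015,0,0,0,0,-0.01,0.015,0.033,-0.3,0,0,0,-0.01,0.014,0.034,-0.3,0,0,0,-0.01,0.014,0.034,-0.3,0,0,0,-0.01,0.014,0.034,-0.3,0,0,0,-0.01,0.014,0.034,-0.3,0,0,0,-0.005,0.014,0.034,-0.3,0,0,0,0,0.014,0.034,-0.3,0,0,0,0,0.014,0.034,-0.3,0,0,0])

```text
time_s: 5.27
eef_pos: [604.5, -37.2, 167.3]
orientation: [-0.398, 0.584, 0.389, 0.591]
ft_force: [0.6, -0.6, -0.6]
grip_width: 0.113
```

```bash
python3 p.py "[((555,110,180),76,36)]" 0
```

```text
5.27 [604.5 -37.2 167.3] psi 67.63 tilt [ 0.016 -0.005 -1.   ] q [-0.34  0.39  0.45  1.56 -0.17  1.22  1.32] F [ 0.6 -0.6 -0.6] T [-0.   -0.06 -0.03] g 0.113
-0.0028, 0.0203, 0.0235, -1.67, 0.01, 0.19, 0, -0.0028, 0.0196, 0.0241, -1.67, 0.01, 0.19, 0, -0.0027, 0.0189, 0.0246, -1.67, 0.01, 0.19, 0, -0.0027, 0.0182, 0.0252, -1.67, 0.01, 0.19, 0, -0.0026, 0.0175, 0.0257, -1.67, 0.01, 0.19, 0 

5 rows
```

>>> play_rows(increments=[-0.002,0.02,0.024,-1.7,0,0.2,0,-0.002,0.02,0.024,-1.7,0,0.2,0,-0.002,0.019,0.024,-1.7,0,0.2,0,-0.002,0.012,0.012,-1.7,0,0.2,0,0,0.005,0.004,-1.7,0,0,0,0,0,0,0,0,0,0])

```text
time_s: 5.77
eef_pos: [560.7, 87.2, 182.4]
orientation: [-0.443, 0.548, 0.442, 0.556]
ft_force: [0.6, -0.7, -0.1]
grip_width: 0.113
```

```bash
python3 p.py; python3 - <<'E'
from h import *
KM,im=snap("wrist","w2",scale=1.5)
np.savez("w2.npz",K=KM[0],M=KM[1])
E
```

```text
5.77 [560.7  87.2 182.4] psi 77.45 tilt [ 0.01   0.006 -1.   ] q [-0.52  0.29  0.38  1.63 -0.12  1.23  1.24] F [ 0.6 -0.7 -0.1] T [ 0.01 -0.02  0.01] g 0.113
```

View pics/w2.png

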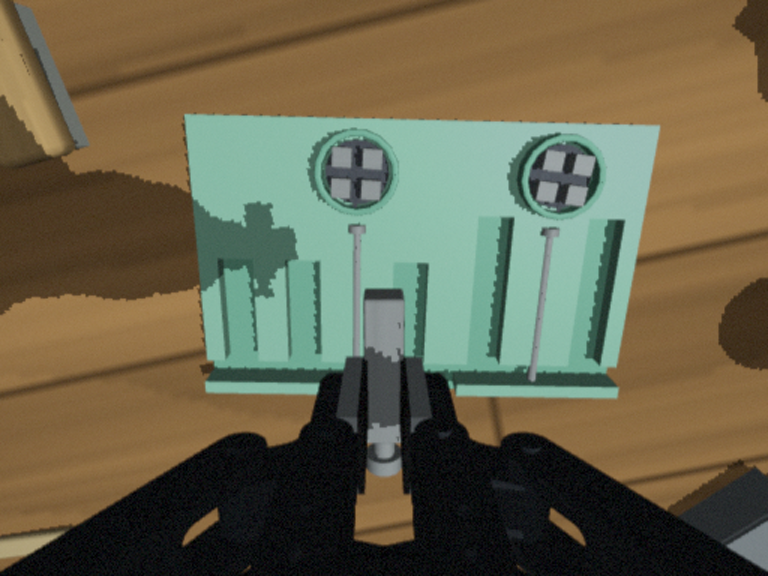

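```bash
python3 - <<'E'
from h import *
from scipy.optimize import least_squares
d=np.load("w2.npz"); KM=(d["K"],d["M"])
F=[((185,115),(-90,-137),18),((659,126),(-90,137),18),((357,173),(-50,-38),32),((563,177),(-50,81),32),
((479,217),(-30,36),18),((514,217),(-30,58),18),((589,219),(-30,104),18),((625,219),(-30,126),18),((393,262),(0,-15),18),((428,263),(0,7),18),((219,259),(0,-125),18),((254,260),(0,-103),18),((288,261),(0,-83),18),((321,261),(0,-61),18)]
W=np.array([unproj(KM,np.array(f[0])/1.5,f[2])[0,:2] for f in F]); T=np.array([f[1] for f in F],float)
def tr(p,T): c,s=np.cos(p[2]),np.sin(p[2]); return p[:2]+T@np.array([[c,s],[-s,c]])
f=least_squares(lambda p:(tr(p,T)-W).ravel(),[563,106,-.24],loss="soft_l1",f_scale=2)
p=f.x; print(p[:2],np.degrees(p[2])); c,s=np.cos(p[2]),np.sin(p[2])
print(((W-p[:2])@np.array([[c,-s],[s,c]])).round(1).tolist())
for n,t in dict(L1=(20,115),L2=(20,47),S1=(35,-4),S2=(35,-72),S3=(35,-114),cL=(-50,81),cS=(-50,-38)).items(): print(n,tr(p,np.array([t],float)).round(1))
# top-camera check
im=cv2.imread("top_raw.png"); KT=cam("top")
print(unproj(KT,[(201.9,199.0),(244.3,209.3)],32).round(1)[:,:2])
E
```

```text
[571.06419359 107.62487152] -13.606478645523849
[[-85.4, -136.7], [-84.4, 136.6], [-56.0, -37.7], [-55.8, 79.5], [-29.6, 36.2], [-30.0, 57.6], [-29.5, 103.7], [-29.9, 125.8], [-0.3, -15.6], [-0.0, 6.4], [-0.5, -124.3], [-0.2, -102.5], [0.1, -81.3], [-0.2, -60.7]]
L1 [[617.6 214.7]]
L2 [[601.6 148.6]]
S1 [[604.1  95.5]]
S2 [[588.1  29.4]]
S3 [[578.3 -11.4]]
cL [[541.5 198.1]]
cS [[513.5  82.5]]
[[534.4 196.3]
 [506.1  81.3]]
```

```bash
python3 p.py "[((604,95.5,35),76.4,25)]" 0
```

```text
5.82 [561.2  86.  182.5] psi 77.27 tilt [ 0.011  0.005 -1.   ] q [-0.51  0.29  0.38  1.63 -0.12  1.23  1.24] F [ 1.1 -0.2 -0.7] T [-0.02  0.02 -0.02] g 0.115
0.0211, -0.0055, 0.0025, 0.12, 0.06, 0.07, 0, 0.0211, -0.0055, 0.0026, 0.12, 0.06, 0.07, 0, 0.0211, -0.0055, 0.0026, 0.12, 0.06, 0.07, 0, 0.0211, -0.0055, 0.0026, 0.12, 0.06, 0.07, 0, 0.0211, -0.0056, 0.0027, 0.12, 0.06, 0.07, 0, 0.0211, -0.0056, 0.0027, 0.12, 0.06, 0.07, 0, 0.0211, -0.0056, 0.0027, 0.12, 0.06, 0.07, 0 

7 rows
```

>>> play_rows(increments=[0.021,-0.006,0.0026,0.1,0.1,0.1,0,0.021,-0.006,0.0026,0.1,0.1,0.1,0,0.021,-0.006,0.0026,0.1,0.1,0.1,0,0.021,-0.006,0.0026,0.1,0,0.1,0,0.021,-0.006,0.0026,0.1,0,0.1,0,0.018,-0.005,0.0026,0.1,0,0,0,0.008,-0.002,0.001,0,0,0,0,0,0,0,0,0,0,0,0,0,0,0,0,0,0])

```text
time_s: 6.57
eef_pos: [611.4, 66.7, 50.0]
orientation: [-0.433, 0.562, 0.424, 0.563]
ft_force: [-0.2, 0.1, -0.1]
grip_width: 0.116
```

```bash
python3 p.py "[((604.0,95.5,22),76.4,8)]" 0;  python3 - <<'E'
from h import *
KM,im=snap("wrist","w3",scale=1.3); np.savez("w3.npz",K=KM[0],M=KM[1])
E
```

```text
6.57 [611.4  66.7  50. ] psi 74.62 tilt [ 0.009 -0.009 -1.   ] q [-0.44  0.52  0.37  1.64 -0.2   1.01  1.29] F [-0.2  0.1 -0.1] T [0.01 0.07 0.03] g 0.116
0.0046, 0.0025, 0.0043, -0.3, -0.06, 0.11, 0, 0.0046, 0.0025, 0.0043, -0.3, -0.06, 0.11, 0, 0.0046, 0.0024, 0.0043, -0.3, -0.06, 0.11, 0, 0.0046, 0.0024, 0.0044, -0.3, -0.06, 0.11, 0, 0.0046, 0.0024, 0.0044, -0.3, -0.06, 0.11, 0, 0.0047, 0.0024, 0.0044, -0.3, -0.06, 0.11, 0 

6 rows
```

View pics/w3.png

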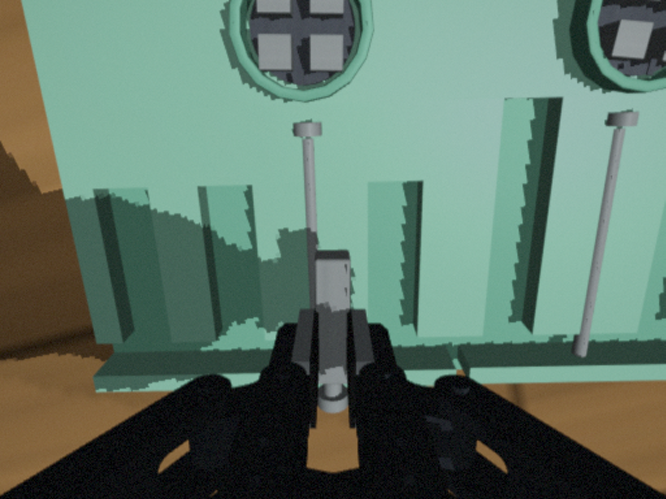

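```bash
python3 - <<'E'
from h import *
d=np.load("w3.npz"); KM=(d["K"],d["M"]); a=np.radians(-13.6); ax=np.array([np.cos(a),np.sin(a)])
for n,q,L in(("S1",((368,181),(423,181)),35),("S2",((198,186),(252,185)),35),("L2",((505,98),(562,98)),50)):
    w=unproj(KM,np.array(q)/1.3,18)[:,:2]; print(n,w.round(1).tolist(),np.linalg.norm(w[0]-w[1]),(w.mean(0)+L*ax).round(1))
E
python3 p.py "[((604.0,95.5,38),76.4,8)]" 0
```

```text
S1 [[566.8, 92.8], [572.5, 113.9]] 21.80847702514781 [603.7  95.1]
S2 [[550.8, 26.9], [556.1, 47.8]] 21.622819823823807 [587.4  29.1]
L2 [[550.1, 149.7], [555.7, 170.2]] 21.262828095436035 [601.5 148.2]
6.62 [611.4  66.5  50.3] psi 74.62 tilt [ 0.01  -0.009 -1.   ] q [-0.44  0.52  0.37  1.64 -0.2   1.01  1.29] F [-0.5 -1.3  0.2] T [-0.1   0.02  0.  ] g 0.111
0.0024, 0.003, 0.0052, -0.36, -0.07, 0.13, 0, 0.0024, 0.003, 0.0052, -0.36, -0.07, 0.13, 0, 0.0024, 0.0029, 0.0053, -0.36, -0.07, 0.13, 0, 0.0024, 0.0029, 0.0053, -0.36, -0.07, 0.13, 0, 0.0024, 0.0028, 0.0053, -0.36, -0.07, 0.13, 0 

5 rows
```

>>> play_rows(increments=[0.002,0.003,0.006,-0.4,0,0.1,0,0.002,0.003,0.006,-0.4,0,0.1,0,0.002,0.003,0.006,-0.4,0,0.1,0,0.002,0.003,0.006,-0.4,0,0.1,0,0.003,0.003,0.006,-0.4,0,0.1,0,0,0,0,0,0,0,0])

```text
time_s: 7.12
eef_pos: [605.9, 103.6, 43.4]
orientation: [-0.442, 0.552, 0.437, 0.555]
ft_force: [-0.7, 1.6, -2.0]
grip_width: 0.11
```

```bash
python3 p.py "[((604.0,95.3,21),76.4,8)]" 0
```

```text
7.12 [605.9 103.6  43.4] psi 76.85 tilt [ 0.008 -0.003 -1.   ] q [-0.48  0.53  0.34  1.64 -0.2   1.    1.27] F [-0.7  1.6 -2. ] T [0.08 0.04 0.01] g 0.11
0.0075, 0.0001, -0.0028, 0.15, -0.02, 0.16, 0, 0.0075, 0, -0.0028, 0.15, -0.02, 0.16, 0, 0.0075, -0, -0.0028, 0.15, -0.02, 0.16, 0 

3 rows
```

>>> play_rows(increments=[0.006,0,-0.003,0,0,0.1,0,0.006,0,-0.003,0,0,0.1,0,0.004,0,-0.002,0,0,0,0,0,0,0,0,0,0,0])

```text
time_s: 7.45
eef_pos: [603.7, 96.4, 25.8]
orientation: [-0.442, 0.553, 0.439, 0.554]
ft_force: [0.4, 0.7, -0.6]
grip_width: 0.11
```

```bash
python3 p.py "[((604.0,95.3,20),76.4,8)]" 0
```

```text
7.45 [603.7  96.4  25.8] psi 77.01 tilt [ 0.004 -0.002 -1.   ] q [-0.47  0.54  0.34  1.66 -0.21  0.97  1.29] F [ 0.4  0.7 -0.6] T [ 0.03 -0.01  0.07] g 0.11
0.0058, -0.0005, -0.001, 0.61, -0.07, 0.26, 0 

1 rows
```

Now down to ~20, release by a small opening, and retreat.

>>> play_rows(increments=[0.003,0,-0.001,0.4,0,0.2,0,0.002,0,0,0.2,0,0,0,0,0,0,0,0,0,0,0,0,0,0,0,0,0.28,0,0,0,0,0,0,0.28,0,0,0,0,0,0,0.28,-0.01,0,0,0,0,0,0.28,-0.02,0,0,0,0,0,0.28,-0.025,0,0,0,0,0,0.3,-0.02,0,0,0,0,0,0.3,-0.01,0,0,0,0,0,0.5,0,0,0,0,0,0,0.5])

```text
time_s: 8.45
eef_pos: [603.6, 93.4, 111.5]
orientation: [-0.437, 0.557, 0.435, 0.556]
ft_force: [0.1, 0.0, -0.0]
grip_width: 0.5
```

```bash
python3 p.py; python3 - <<'E'
from h import *
KM,im=snap("wrist","w4",scale=1.3); np.savez("w4.npz",K=KM[0],M=KM[1])
KM,im=snap("top"); bolts(KM,im)
E
```

```text
8.45 [603.6  93.4 111.5] psi 76.17 tilt [ 0.    -0.002 -1.   ] q [-0.48  0.45  0.37  1.59 -0.17  1.14  1.25] F [ 0.1  0.  -0. ] T [-0.02 -0.05  0.01] g 0.5
px [348.5 231.9] n 169 mean [ 443.6 -206.2] rect [ 445.8 -205.4   92.    15.    23.3]
px [409.3 231.1] n 113 mean [ 445.2 -374.9] rect [ 446.9 -374.1   61.6   14.8   21.5]
```

View pics/w4.png

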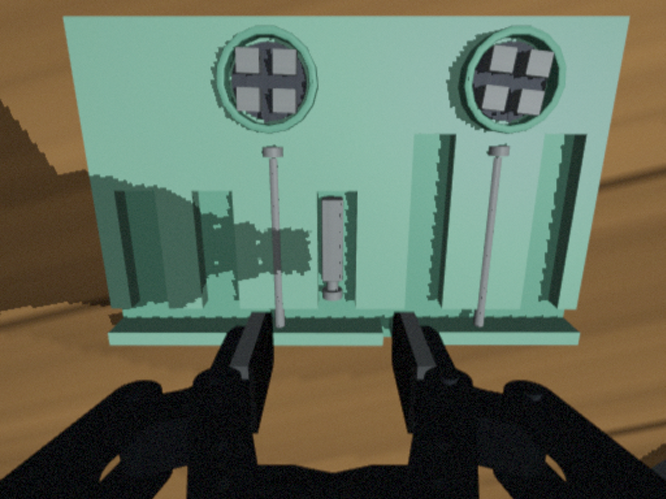

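```bash
python3 p.py "[((600,60,150),68,30),((455,-355,130),-68.5,30)]" 0.5;  python3 - <<'E'
from h import *
d=np.load("w4.npz"); KM=(d["K"],d["M"])
S=unproj(KM,np.array([(248,60),(285,60),(248,100),(285,100)])/1.3,32)[:,:2]; L=unproj(KM,np.array([(504,60),(541,64),(496,98),(533,102)])/1.3,32)[:,:2]
for n,q in(("S",S),("L",L)):
    u=q[1]-q[0]+q[3]-q[2]; v=q[0]-q[2]+q[1]-q[3]; print(n,q.mean(0).round(1),np.degrees(np.arctan2(u[1],u[0])),np.degrees(np.arctan2(v[1],v[0])))
b=unproj(KM,np.array([(332,197),(332,299)])/1.3,18)[:,:2]; print("bolt",b.mean(0),b)
E
```

```text
8.55 [602.5  93.3 108.9] psi 76.17 tilt [-0.003 -0.003 -1.   ] q [-0.48  0.45  0.37  1.59 -0.17  1.14  1.25] F [-0.5 -0.  -0.2] T [0.01 0.03 0.01] g 0.5
-0.0205, -0.0027, -0.0165, 4.09, -0.11, -0.05, 0.5, -0.0205, -0.0039, -0.0162, 4.09, -0.11, -0.05, 0.5, 0.001, -0.0011, -0.022, 6.82, 0, 0, 0.5, 0.001, -0.0037, -0.0217, 6.82, 0, 0, 0.5, 0.001, -0.0062, -0.0211, 6.82, 0, 0, 0.5, 0.001, -0.0087, -0.0202, 6.82, 0, 0, 0.5, 0.001, -0.011, -0.019, 6.82, 0, 0, 0.5, 0.001, -0.0132, -0.0176, 6.82, 0, 0, 0.5, 0.001, -0.0152, -0.0159, 6.82, 0, 0, 0.5, 0.001, -0.017, -0.014, 6.82, 0, 0, 0.5, 0.001, -0.0185, -0.0119, 6.82, 0, 0, 0.5, 0.001, -0.0198, -0.0096, 6.82, 0, 0, 0.5 

0.001, -0.0208, -0.0072, 6.82, 0, 0, 0.5, 0.001, -0.0215, -0.0046, 6.82, 0, 0, 0.5, 0.001, -0.0219, -0.0021, 6.82, 0, 0, 0.5, 0.001, -0.022, 0.0006, 6.82, 0, 0, 0.5, 0.001, -0.0218, 0.0032, 6.82, 0, 0, 0.5, 0.001, -0.0212, 0.0057, 6.82, 0, 0, 0.5, 0.001, -0.0204, 0.0082, 6.82, 0, 0, 0.5, 0.001, -0.0193, 0.0106, 6.82, 0, 0, 0.5, 0.001, -0.0179, 0.0128, 6.82, 0, 0, 0.5, 0.001, -0.0162, 0.0148, 6.82, 0, 0, 0.5 

22 rows
S [508.  84.] 76.15252412641408 163.57851447900873
L [537.  199.8] 70.43884964874286 160.63580327067976
bolt [601.73622376  92.80623987] [[572.37215026 100.04288129]
 [631.10029725  85.56959845]]
```

>>> play_rows(increments=[-0.02,-0.003,-0.016,4,0,0,0.5,-0.02,-0.004,-0.016,4,0,0,0.5,0,-0.001,-0.022,6.8,0,0,0.5,0,-0.004,-0.022,6.8,0,0,0.5,0,-0.006,-0.021,6.8,0,0,0.5,0,-0.009,-0.02,6.8,0,0,0.5,0,-0.011,-0.019,6.8,0,0,0.5,0,-0.013,-0.018,6.8,0,0,0.5,0,-0.015,-0.016,6.8,0,0,0.5,0,-0.017,-0.014,6.8,0,0,0.5,0,-0.019,-0.012,6.8,0,0,0.5,0,-0.02,-0.01,6.8,0,0,0.5])

```text
time_s: 9.55
eef_pos: [512.3, -148.0, 133.5]
orientation: [0.014, 0.718, -0.016, 0.696]
ft_force: [0.9, -0.6, 0.1]
grip_width: 0.5
```

>>> play_rows(increments=[0,-0.021,-0.007,6.8,0,0,0.5,0,-0.0215,-0.005,6.8,0,0,0.5,0,-0.022,-0.002,6.8,0,0,0.5,0,-0.022,0,6.8,0,0,0.5,0,-0.022,0.003,6.8,0,0,0.5,0,-0.021,0.006,6.8,0,0,0.5,0,-0.02,0.008,6.8,0,0,0.5,0,-0.015,0.008,6.8,0,0,0.5,0,-0.01,0.005,5,0,0,0.5,0,0,0,0,0,0,0.5])

```text
time_s: 10.38
eef_pos: [424.3, -324.0, 123.4]
orientation: [0.373, 0.609, -0.394, 0.578]
ft_force: [0.6, 0.3, 0.5]
grip_width: 0.497
```

```bash
python3 - <<'E'
from h import *
KM,im=snap("wrist","w5",scale=1.3); bolts(KM,im,9,(60,0,450,330))
KM,im=snap("top"); bolts(KM,im)
E
python3 p.py "[((446.7,-374.5,60),-68.5,15)]" 0.5;
```

```text
px [118.9  82.8] n 2109 mean [ 447.5 -203.3] rect [ 446.1 -203.8   91.    12.7   22.8]
px [327.6 175.8] n 1266 mean [ 448.2 -373. ] rect [ 448.6 -372.9   61.9   14.3   19.9]
px [190.2 263.5] n 577 mean [ 327.9 -302.5] rect [ 326.3 -301.9   55.1   13.6    8.1]
px [318.4 255.7] n 373 mean [ 381.9 -400.1] rect [ 380.7 -401.5   39.1   10.    45.3]
px [325.4 284.6] n 86 mean [ 358.5 -419.3] rect [ 358.8 -419.    14.7    8.7  170.4]
px [348.4 231.8] n 167 mean [ 444.  -205.9] rect [ 445.3 -205.5   90.9   14.9   23.5]
px [417.6 229. ] n 58 mean [ 451. -398.] rect [ 453.9 -401.3   70.6   15.2  145.1]
px [406.8 224.8] n 41 mean [ 462.7 -368.3] rect [ 463.9 -368.8   26.1   13.3   17.3]
px [421.8 251.3] n 283 mean [ 389.4 -408. ] rect [ 397.3 -399.3   59.5   57.7   89.8]
px [397.9 248.8] n 49 mean [ 396.7 -342.1] rect [ 396.4 -342.2   35.1   10.8  112.6]
10.48 [ 426.1 -321.6  123.4] psi -65.19 tilt [-0.052 -0.    -0.999] q [-0.21  0.45  1.01  1.76 -0.37  1.19 -0.23] F [0.4 0.  0.6] T [ 0.05 -0.05  0.02] g 0.498
0.0104, -0.0001, 0.0097, 0.56, -0.19, 0.46, 0.5, 0.0104, -0.0001, 0.0096, 0.56, -0.19, 0.46, 0.5, 0.0104, -0.0001, 0.0096, 0.56, -0.19, 0.46, 0.5, 0.0105, -0.0001, 0.0096, 0.56, -0.19, 0.46, 0.5, 0.0105, -0.0001, 0.0095, 0.56, -0.19, 0.46, 0.5, 0.0105, -0, 0.0095, 0.56, -0.19, 0.46, 0.5 

6 rows
```

>>> play_rows(increments=[0.01,0,0.0095,0.6,-0.2,0.5,0.5,0.01,0,0.0095,0.6,-0.2,0.5,0.5,0.01,0,0.0095,0.6,-0.2,0.5,0.5,0.01,0,0.009,0.6,-0.2,0.5,0.5,0.01,0,0.008,0.6,-0.2,0.5,0.5,0.006,0,0.005,0.4,0,0.4,0.5,0,0,0,0,0,0,0.5,0,0,0,0,0,0,0.5])

```text
time_s: 11.15
eef_pos: [453.5, -356.7, 59.6]
orientation: [0.391, 0.594, -0.383, 0.59]
ft_force: [-0.2, -0.2, 0.6]
grip_width: 0.498
```

```bash
python3 - <<'E'
from h import *
KM,im=snap("wrist","w6",scale=1.3); bolts(KM,im,9,(160,0,350,330))
E
python3 p.py "[((447.7,-373.7,5),-69.5,12)]" 0.5;
```

```text
px [277.4 229.1] n 1736 mean [ 449.6 -372.9] rect [ 449.  -373.1   63.3   12.6   20. ]
px [190.4 262.2] n 533 mean [ 406.2 -331.2] rect [ 404.4 -331.1   38.9    9.6    7.4]
px [321.2 264.4] n 597 mean [ 439.  -408.9] rect [ 439.4 -409.6   38.8   10.3   39.8]
11.2 [ 453.5 -356.5   59.7] psi -66.32 tilt [ 0.002  0.013 -1.   ] q [-0.05  0.58  0.9   1.74 -0.52  1.09 -0.13] F [ 0.1  0.4 -0.7] T [ 0.02 -0.02  0.05] g 0.502
0.0109, -0.0025, 0.0028, 0.64, -0.13, -0.08, 0.5, 0.0109, -0.0025, 0.0028, 0.64, -0.13, -0.08, 0.5, 0.0109, -0.0024, 0.0028, 0.64, -0.13, -0.08, 0.5, 0.0109, -0.0024, 0.0028, 0.64, -0.13, -0.08, 0.5, 0.0109, -0.0023, 0.0028, 0.64, -0.13, -0.08, 0.5 

5 rows
```

>>> play_rows(increments=[0.011,-0.0022,0.003,0.7,-0.1,0,0.5,0.011,-0.0022,0.003,0.7,-0.1,0,0.5,0.011,-0.0022,0.003,0.7,-0.1,0,0.5,0.01,-0.002,0.003,0.7,-0.1,0,0.5,0.007,-0.0015,0.002,0.7,0,0,0.5,0,0,0,0,0,0,0.5,0,0,0,0,0,0,0.5])

```text
time_s: 11.78
eef_pos: [450.0, -372.8, 4.6]
orientation: [0.408, 0.579, -0.403, 0.58]
ft_force: [1.2, -0.3, 0.5]
grip_width: 0.504
```

```bash
python3 - <<'E'
from h import *
KM,im=snap("wrist","w6",scale=1.3); bolts(KM,im,9,(210,0,300,330))
E
python3 p.py "[((448.6,-373.3,4),-70,12)]" 0.5;
```

```text
px [254.7 257.1] n 3101 mean [ 449.9 -372.7] rect [ 448.9 -372.9   64.    12.3   19.6]
11.83 [ 450.  -372.7    4.7] psi -69.98 tilt [ 0.005  0.006 -1.   ] q [ 0.01  0.67  0.86  1.76 -0.6   1.   -0.11] F [-0.   0.7 -0.2] T [-0.02  0.02  0.  ] g 0.497
0.0007, -0.0015, 0.0001, 0.02, -0.24, -0.41, 0.5 

1 rows
```

>>> play_rows(increments=[0,-0.001,0,0,0,0,0.1,0,0,0,0,0,0,0,0,0,0,0,0,0,0,0,0,0,0,0,0,0,0,0,0,0,0,0,0,0,0,0,0,0,0,0,0,0,0,0,0,0,0])

```text
time_s: 12.42
eef_pos: [450.2, -373.5, 6.7]
orientation: [0.408, 0.578, -0.402, 0.581]
ft_force: [1.1, 0.3, -0.7]
grip_width: 0.113
```

```bash
python3 p.py "[((449,-373,50),-70,18),((500,-280,130),-75,35),((570,20,130),-103.6,32)]" 0;
```

```text
12.42 [ 450.2 -373.5    6.7] psi -69.92 tilt [ 0.008  0.005 -1.   ] q [ 0.01  0.66  0.86  1.76 -0.6   1.   -0.11] F [ 1.1  0.3 -0.7] T [ 0.01 -0.    0.  ] g 0.113
-0.0144, -0.0002, -0.0003, 0.03, -0.04, -0.18, 0, -0.0144, -0.0002, -0.0003, 0.03, -0.04, -0.18, 0, -0.0144, -0.0003, -0.0003, 0.03, -0.04, -0.18, 0, -0.02, 0.0199, -0.0175, 1.25, 0, 0, 0, -0.02, 0.0195, -0.0179, 1.25, 0, 0, 0, -0.02, 0.0192, -0.0183, 1.25, 0, 0, 0, -0.02, 0.0187, -0.0188, 1.25, 0, 0, 0, 0, 0.0145, -0.0272, 2.86, 0, 0, 0, 0, 0.0132, -0.0279, 2.86, 0, 0, 0, 0, 0.0117, -0.0285, 2.86, 0, 0, 0, 0, 0.0103, -0.029, 2.86, 0, 0, 0, 0, 0.0088, -0.0295, 2.86, 0, 0, 0 

0, 0.0074, -0.0299, 2.86, 0, 0, 0, 0, 0.0059, -0.0302, 2.86, 0, 0, 0, 0, 0.0043, -0.0305, 2.86, 0, 0, 0, 0, 0.0028, -0.0307, 2.86, 0, 0, 0, 0, 0.0013, -0.0308, 2.86, 0, 0, 0 

17 rows
```

>>> play_rows(increments=[-0.014,0,0,0,0,-0.2,0,-0.015,0,0,0,0,-0.2,0,-0.02,0,0,0,0,0,0,-0.02,0.02,-0.0175,1.25,0,0,0,-0.02,0.0195,-0.018,1.25,0,0,0,-0.02,0.019,-0.018,1.25,0,0,0,-0.01,0.019,-0.019,1.25,0,0,0,0,0.0145,-0.027,2.9,0,0,0,0,0.013,-0.028,2.9,0,0,0,0,0.012,-0.0285,2.9,0,0,0,0,0.01,-0.029,2.9,0,0,0,0,0.009,-0.0295,2.9,0,0,0])

```text
time_s: 13.42
eef_pos: [537.9, -133.3, 144.5]
orientation: [0.507, 0.491, -0.505, 0.496]
ft_force: [0.6, -0.1, -0.5]
grip_width: 0.113
```

```bash
python3 p.py "[((585,10,100),-103.6,32)]" 0;
```

```text
13.42 [ 537.9 -133.3  144.5] psi -91.45 tilt [ 0.006 -0.002 -1.   ] q [-0.66  0.48  1.12  1.73 -0.46  1.22 -1.02] F [ 0.6 -0.1 -0.5] T [ 0.03 -0.04 -0.01] g 0.113
0.0089, 0.0086, -0.0289, 2.43, 0.02, -0.08, 0, 0.0089, 0.0074, -0.0292, 2.43, 0.02, -0.08, 0, 0.0089, 0.0062, -0.0295, 2.43, 0.02, -0.08, 0, 0.0089, 0.0049, -0.0298, 2.43, 0.02, -0.08, 0, 0.0089, 0.0037, -0.0299, 2.43, 0.02, -0.08, 0 

5 rows
```

>>> play_rows(increments=[0.009,0.0085,-0.029,2.4,0,-0.1,0,0.009,0.0075,-0.029,2.4,0,-0.1,0,0.009,0.006,-0.029,2.4,0,-0.1,0,0.008,0.004,-0.02,2.4,0,0,0,0.004,0.002,-0.008,2,0,0,0,0,0,0,0,0,0,0,0,0,0,0,0,0,0])

```text
time_s: 14.0
eef_pos: [580.9, -4.6, 111.2]
orientation: [0.555, 0.44, -0.551, 0.441]
ft_force: [0.1, 0.2, -0.4]
grip_width: 0.111
```

```bash
python3 p.py "[((588,29.3,40),-103.6,14)]" 0;
```

```text
14.0 [580.9  -4.6 111.2] psi -102.96 tilt [ 0.006  0.002 -1.   ] q [-0.84  0.6   1.1   1.7  -0.57  1.2  -1.38] F [ 0.1  0.2 -0.4] T [-0.07 -0.02  0.03] g 0.111
0.0119, -0.0002, -0.0057, 0.11, -0.03, -0.05, 0, 0.0119, -0.0002, -0.0057, 0.11, -0.03, -0.05, 0, 0.0119, -0.0002, -0.0057, 0.11, -0.03, -0.05, 0, 0.0119, -0.0002, -0.0058, 0.11, -0.03, -0.05, 0, 0.0119, -0.0002, -0.0058, 0.11, -0.03, -0.05, 0, 0.0119, -0.0002, -0.0058, 0.11, -0.03, -0.05, 0 

6 rows
```

>>> play_rows(increments=[0.012,0,-0.006,0.1,0,0,0,0.012,0,-0.006,0.1,0,0,0,0.012,0,-0.006,0.1,0,0,0,0.012,0,-0.006,0.1,0,0,0,0.01,0,-0.006,0.1,0,0,0,0.005,0,-0.004,0,0,0,0,0,0,0,0,0,0,0,0,0,0,0,0,0,0])

```text
time_s: 14.67
eef_pos: [588.5, 26.8, 42.6]
orientation: [0.558, 0.436, -0.554, 0.437]
ft_force: [-0.3, 0.5, -0.0]
grip_width: 0.111
```

```bash
python3 p.py "[((588,29.3,24),-103.6,8)]" 0;
```

```text
14.67 [588.5  26.8  42.6] psi -103.73 tilt [ 0.005  0.001 -1.   ] q [-0.83  0.69  1.02  1.73 -0.66  1.1  -1.4 ] F [-0.3  0.5 -0. ] T [ 0.01 -0.01  0.07] g 0.111
0.0062, -0.0004, -0.0007, -0.04, -0.05, -0.1, 0, 0.0062, -0.0004, -0.0007, -0.04, -0.05, -0.1, 0, 0.0062, -0.0004, -0.0007, -0.04, -0.05, -0.1, 0 

3 rows
```

>>> play_rows(increments=[0.006,0,-0.001,0,0,-0.1,0,0.006,0,-0.001,0,0,-0.1,0,0.005,0,0,0,0,0,0,0.001,0,0,0,0,0,0,0,0,0,0,0,0,0])

```text
time_s: 15.08
eef_pos: [589.8, 27.9, 23.8]
orientation: [0.558, 0.436, -0.555, 0.437]
ft_force: [-0.7, -0.2, -0.7]
grip_width: 0.116
```

```bash
python3 p.py "[((588,29.3,19.5),-103.6,8)]" 0;
```

```text
15.08 [589.8  27.9  23.8] psi -103.78 tilt [ 0.004  0.002 -1.   ] q [-0.81  0.72  1.    1.74 -0.68  1.07 -1.39] F [-0.7 -0.2 -0.7] T [ 0.02 -0.01 -0.02] g 0.116
0.0043, -0.0021, -0.0009, -0.18, -0.15, -0.17, 0 

1 rows
```

>>> play_rows(increments=[0.003,-0.001,-0.001,0,0,-0.1,0,0.002,0,0,0,0,0,0,0,0,0,0,0,0,0,0,0,0,0,0,0,0.28,0,0,0,0,0,0,0.28,0,0,0,0,0,0,0.28,-0.01,0,0,0,0,0,0.28,-0.02,0,0,0,0,0,0.28,-0.025,0,0,0,0,0,0.3,-0.025,0,0,0,0,0,0.3,-0.02,0,0,0,0,0,0.5,-0.01,0,0,0,0,0,0.5])

```text
time_s: 16.08
eef_pos: [587.4, 27.6, 134.6]
orientation: [-0.557, -0.436, 0.557, -0.435]
ft_force: [0.7, 0.1, -0.2]
grip_width: 0.505
```

```bash
python3 - <<'E'
from h import *
KM,im=snap("top"); bolts(KM,im)
snap("wrist","w7",scale=1.2)
E
python3 p.py "[((470,-190,120),-68,32)]" 0.5;
```

```text
px [350.2 235.6] n 86 mean [ 433.4 -210.6] rect [ 439.6 -209.7   76.7   14.3   19.5]
16.18 [587.8  27.7 134. ] psi -103.91 tilt [-0.     0.001 -1.   ] q [-0.88  0.6   1.12  1.64 -0.56  1.26 -1.47] F [0.6 0.  0.5] T [-0.01 -0.02  0.02] g 0.499
0.0017, -0.0078, 0.03, -4.49, -0.01, 0, 0.5, 0.0017, -0.0101, 0.0293, -4.49, -0.01, 0, 0.5, 0.0017, -0.0123, 0.0284, -4.49, -0.01, 0, 0.5, 0.0017, -0.0145, 0.0273, -4.49, -0.01, 0, 0.5, 0.0017, -0.0166, 0.0261, -4.49, -0.01, 0, 0.5, 0.0017, -0.0186, 0.0247, -4.49, -0.01, 0, 0.5, 0.0017, -0.0205, 0.0232, -4.49, -0.01, 0, 0.5, 0.0017, -0.0222, 0.0215, -4.49, -0.01, 0, 0.5 

8 rows
```

View pics/w7.png

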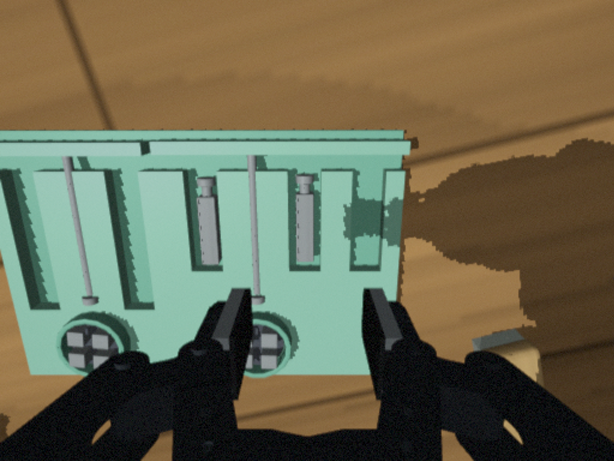

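>>> play_rows(increments=[0.002,-0.008,0.03,-4.5,0,0,0.5,0.002,-0.01,0.029,-4.5,0,0,0.5,0.002,-0.012,0.028,-4.5,0,0,0.5,0.002,-0.0145,0.027,-4.5,0,0,0.5,0.002,-0.0165,0.026,-4.5,0,0,0.5,0.002,-0.0185,0.0245,-4.5,0,0,0.5,0.002,-0.016,0.018,-4.5,0,0,0.5,0.002,-0.008,0.008,-3,0,0,0.5,0,0,0,0,0,0,0.5])

```text
time_s: 16.93
eef_pos: [477.6, -169.3, 109.5]
orientation: [0.39, 0.592, -0.392, 0.586]
ft_force: [0.6, 0.7, -0.2]
grip_width: 0.496
```

```bash
python3 - <<'E'
from h import *
KM,im=snap("wrist","w8",scale=1.2); bolts(KM,im,9,(100,0,450,260))
E
python3 p.py "[((445.5,-204.5,60),-67,15)]" 0.5;
```

```text
px [150.9 171.5] n 216 mean [459.8 -92.1] rect [459.8 -91.7  34.5   4.2  92.4]
px [281.9 221.2] n 1123 mean [ 460.9 -198.4] rect [ 460.4 -198.7   64.3   12.3   24.6]
px [194.6 249.7] n 235 mean [ 411.4 -143.8] rect [ 411.5 -143.7   20.9    9.1    3. ]
px [316.5 249.7] n 230 mean [ 449.5 -233.8] rect [ 449.2 -233.7   21.6    8.9   46.1]
16.98 [ 478.1 -168.3  109.6] psi -67.35 tilt [-0.008  0.003 -1.   ] q [-0.59  0.38  1.05  1.88 -0.37  1.11 -0.57] F [-0.3 -0.2 -0.6] T [-0.01  0.   -0.02] g 0.499
0.01, -0.0087, 0.0042, -0.07, -0.06, 0.08, 0.5, 0.0099, -0.0088, 0.0042, -0.07, -0.06, 0.08, 0.5, 0.0099, -0.0088, 0.0042, -0.07, -0.06, 0.08, 0.5, 0.0099, -0.0088, 0.0042, -0.07, -0.06, 0.08, 0.5, 0.0099, -0.0088, 0.0041, -0.07, -0.06, 0.08, 0.5 

5 rows
```

>>> play_rows(increments=[0.009,-0.0085,0.004,-0.2,0,0,0.5,0.009,-0.0085,0.004,-0.2,0,0,0.5,0.009,-0.0085,0.004,-0.1,0,0,0.5,0.009,-0.0085,0.004,0,0,0,0.5,0.006,-0.006,0.002,0,0,0,0.5,0,0,0,0,0,0,0.5,0,0,0,0,0,0,0.5])

```text
time_s: 17.57
eef_pos: [449.3, -193.9, 62.5]
orientation: [0.389, 0.594, -0.391, 0.586]
ft_force: [0.6, -0.4, -0.3]
grip_width: 0.5
```

```bash
python3 - <<'E'
from h import *
KM,im=snap("wrist","w8",scale=1.2); bolts(KM,im,9,(200,0,310,330))
E
python3 p.py "[((445.5,-204.5,4.5),-66.4,12)]" 0.5;
```

```text
px [269.9 216.8] n 2505 mean [ 448.7 -203.7] rect [ 446.6 -204.5   92.2   12.3   22.8]
px [201. 244.] n 30 mean [ 414.8 -170.3] rect [ 413.9 -170.9    8.     1.9   20.2]
17.62 [ 449.3 -193.8   62.5] psi -66.86 tilt [-0.012  0.005 -1.   ] q [-0.5   0.41  1.02  1.96 -0.41  1.   -0.45] F [-0.2 -0.1  0.3] T [ 0.04  0.06 -0.06] g 0.501
0.0116, -0.0014, 0.0018, -0.09, -0.1, 0.1, 0.5, 0.0116, -0.0015, 0.0017, -0.09, -0.1, 0.1, 0.5, 0.0116, -0.0015, 0.0017, -0.09, -0.1, 0.1, 0.5, 0.0116, -0.0015, 0.0017, -0.09, -0.1, 0.1, 0.5, 0.0116, -0.0015, 0.0017, -0.09, -0.1, 0.1, 0.5 

5 rows
```

>>> play_rows(increments=[0.0115,-0.0012,0.002,-0.1,-0.1,0.1,0.5,0.0115,-0.0012,0.002,-0.1,-0.1,0.1,0.5,0.0115,-0.0012,0.002,0,-0.1,0.1,0.5,0.011,-0.0012,0.002,0,-0.1,0.1,0.5,0.007,-0.001,0.0015,0,0,0,0.5,0,0,0,0,0,0,0.5,0,0,0,0,0,0,0.5])

```text
time_s: 18.2
eef_pos: [450.1, -203.3, 4.7]
orientation: [0.387, 0.592, -0.387, 0.592]
ft_force: [0.1, 0.6, 0.2]
grip_width: 0.501
```

```bash
python3 - <<'E'
from h import *
KM,im=snap("wrist","w8",scale=1.2); bolts(KM,im,9,(210,0,300,330))
E
python3 p.py "[((446.0,-204.5,4),-66.7,12)]" 0.5;
```

```text
px [254.2 248. ] n 4133 mean [ 453.7 -201.3] rect [ 451.8 -202.1   82.6   12.1   23. ]
18.25 [ 450.1 -203.3    4.9] psi -66.37 tilt [ 0.  0. -1.] q [-0.39  0.5   0.92  2.   -0.52  0.89 -0.34] F [-0.9 -0.1  0.1] T [ 0.05 -0.01 -0.06] g 0.497
0.0009, -0.0043, -0.0005, 0.33, -0.01, -0.03, 0.5 

1 rows
```

>>> play_rows(increments=[0,-0.003,0,0.3,0,0,0.4,0,-0.001,0,0,0,0,0.1,0,0,0,0,0,0,0,0,0,0,0,0,0,0,0,0,0,0,0,0,0,0,0,0,0,0,0,0,0,0,0,0,0,0,0,0,0,0,0,0,0,0,-0.01,0,0,0,0,0,0,-0.015,0,0,0,0,0,0,-0.02,0,0,0,0,0,0])

```text
time_s: 19.17
eef_pos: [444.6, -203.9, 50.7]
orientation: [0.388, 0.592, -0.389, 0.589]
ft_force: [0.9, 0.8, -0.3]
grip_width: 0.115
```

```bash
python3 - <<'E'
from h import *
KM,im=snap("wrist","w9",scale=1.2)
E
python3 p.py "[((500,-120,120),-75,30),((597,130,120),-103.6,32)]" 0;
```

```text
19.22 [ 446.6 -205.4   54.6] psi -66.73 tilt [ 0.001  0.    -1.   ] q [-0.46  0.42  1.01  1.98 -0.43  0.97 -0.41] F [ 2.  -2.4  0.8] T [-0.19 -0.18 -0.03] g 0.114
-0.0131, 0.0166, -0.0115, 1.65, 0, -0.01, 0, -0.0131, 0.0162, -0.0119, 1.65, 0, -0.01, 0, -0.0131, 0.0159, -0.0124, 1.65, 0, -0.01, 0, -0.0131, 0.0155, -0.0129, 1.65, 0, -0.01, 0, -0.0131, 0.0151, -0.0133, 1.65, 0, -0.01, 0, 0, 0.0176, -0.024, 3.18, 0, 0, 0, 0, 0.0162, -0.025, 3.18, 0, 0, 0, 0, 0.0148, -0.0258, 3.18, 0, 0, 0, 0, 0.0134, -0.0266, 3.18, 0, 0, 0, 0, 0.0119, -0.0273, 3.18, 0, 0, 0, 0, 0.0103, -0.0279, 3.18, 0, 0, 0, 0, 0.0088, -0.0285, 3.18, 0, 0, 0 

0, 0.0072, -0.0289, 3.18, 0, 0, 0, 0, 0.0056, -0.0293, 3.18, 0, 0, 0 

14 rows
```

View pics/w9.png

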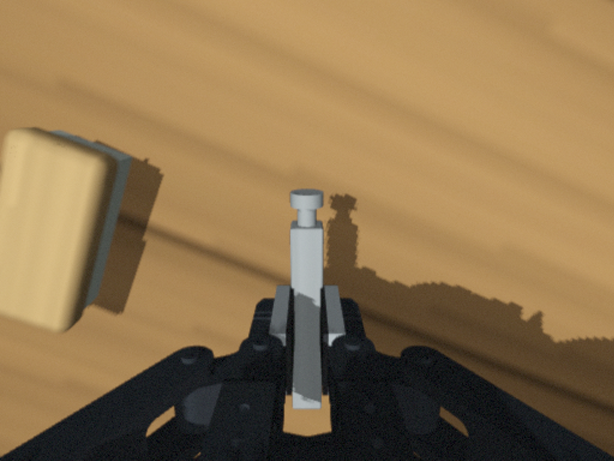

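>>> play_rows(increments=[-0.02,0.005,-0.004,1,0,0,0,-0.02,0.016,-0.012,1.7,0,0,0,-0.02,0.016,-0.012,1.7,0,0,0,-0.015,0.016,-0.013,1.7,0,0,0,-0.01,0.015,-0.013,1.7,0,0,0,0,0.018,-0.024,3.2,0,0,0,0,0.016,-0.025,3.2,0,0,0,0,0.015,-0.026,3.2,0,0,0,0,0.0135,-0.0265,3.2,0,0,0,0,0.012,-0.027,3.2,0,0,0,0,0.01,-0.028,3.2,0,0,0,0,0.009,-0.0285,3.2,0,0,0])

```text
time_s: 20.22
eef_pos: [574.6, 62.8, 156.6]
orientation: [0.543, 0.455, -0.535, 0.459]
ft_force: [0.7, -0.4, -1.0]
grip_width: 0.113
```

```bash
python3 p.py "[((600,142,100),-103.6,28)]" 0;
```

```text
20.22 [574.6  62.8 156.6] psi -99.42 tilt [ 0.013  0.002 -1.   ] q [-0.98  0.54  1.14  1.66 -0.51  1.26 -1.48] F [ 0.7 -0.4 -1. ] T [-0.06 -0.02  0.05] g 0.113
0.0143, 0.0029, -0.0205, 1.05, -0.07, -0.17, 0, 0.0142, 0.0025, -0.0206, 1.05, -0.07, -0.17, 0, 0.0142, 0.0022, -0.0206, 1.05, -0.07, -0.17, 0, 0.0142, 0.0019, -0.0207, 1.05, -0.07, -0.17, 0 

4 rows
```

>>> play_rows(increments=[0.014,0.003,-0.018,1,0,-0.2,0,0.014,0.0025,-0.018,1,0,-0.2,0,0.014,0.002,-0.014,1,0,-0.1,0,0.01,0.002,-0.005,1,0,0,0,0.005,0,0,0,0,0,0,0,0,0,0,0,0,0,0,0,0,0,0,0,0])

```text
time_s: 20.8
eef_pos: [597.3, 126.9, 100.5]
orientation: [0.556, 0.439, -0.551, 0.44]
ft_force: [-0.1, 0.4, -0.8]
grip_width: 0.114
```

```bash
python3 p.py "[((601.5,148.4,42),-103.6,14)]" 0;
```

```text
20.8 [597.3 126.9 100.5] psi -103.08 tilt [ 0.006  0.003 -1.   ] q [-0.99  0.67  1.06  1.62 -0.62  1.22 -1.59] F [-0.1  0.4 -0.8] T [-0.05  0.08 -0.01] g 0.114
0.0117, -0.0002, -0.0043, 0.1, -0.06, -0.06, 0, 0.0117, -0.0002, -0.0043, 0.1, -0.06, -0.06, 0, 0.0117, -0.0002, -0.0043, 0.1, -0.06, -0.06, 0, 0.0117, -0.0002, -0.0043, 0.1, -0.06, -0.06, 0, 0.0117, -0.0002, -0.0044, 0.1, -0.06, -0.06, 0 

5 rows
```

>>> play_rows(increments=[0.012,0,-0.0045,0.1,0,-0.1,0,0.012,0,-0.0045,0.1,0,-0.1,0,0.012,0,-0.0045,0.1,0,0,0,0.01,0,-0.004,0.1,0,0,0,0.005,0,-0.003,0.1,0,0,0,0,0,0,0,0,0,0,0,0,0,0,0,0,0])

```text
time_s: 21.38
eef_pos: [603.0, 144.9, 46.1]
orientation: [0.559, 0.436, -0.555, 0.435]
ft_force: [-0.3, 0.3, -1.5]
grip_width: 0.113
```

```bash
python3 p.py "[((601.5,148.4,24),-103.6,8)]" 0;
```

```text
21.38 [603.  144.9  46.1] psi -103.94 tilt [ 0.004  0.005 -1.   ] q [-0.97  0.74  1.    1.64 -0.68  1.14 -1.6 ] F [-0.3  0.3 -1.5] T [-0.01 -0.01  0.05] g 0.113
0.0074, -0.0008, -0.001, -0.11, -0.11, -0.06, 0, 0.0074, -0.0008, -0.001, -0.11, -0.11, -0.06, 0, 0.0074, -0.0008, -0.001, -0.11, -0.11, -0.06, 0 

3 rows
```

>>> play_rows(increments=[0.007,-0.0005,-0.001,0,-0.1,0,0,0.007,-0.0005,-0.001,0,-0.1,0,0,0.006,-0.001,-0.001,0,-0.1,0,0,0,0,0,0,0,0,0,0,0,0,0,0,0,0])

```text
time_s: 21.8
eef_pos: [602.2, 148.4, 24.6]
orientation: [0.558, 0.435, -0.556, 0.437]
ft_force: [0.2, -0.7, -1.0]
grip_width: 0.115
```

```bash
python3 p.py "[((601.5,148.4,20),-103.6,8)]" 0;
```

```text
21.8 [602.2 148.4  24.6] psi -103.95 tilt [ 0.004 -0.001 -1.   ] q [-0.96  0.77  0.98  1.65 -0.7   1.11 -1.6 ] F [ 0.2 -0.7 -1. ] T [0.03 0.01 0.01] g 0.115
0.0046, -0.0007, 0.0002, -0.35, -0.01, -0.23, 0 

1 rows
```

>>> play_rows(increments=[0.003,0,0,-0.2,0,-0.1,0,0.001,0,0,0,0,0,0,0,0,0,0,0,0,0,0,0,0,0,0,0,0.28,0,0,0,0,0,0,0.28,0,0,0,0,0,0,0.28,-0.01,0,0,0,0,0,0.28,-0.02,0,0,0,0,0,0.28,-0.025,0,0,0,0,0,0.3,-0.03,0,0,0,0,0,0.3,-0.03,0,0,0,0,0,0.5,-0.03,0,0,0,0,0,0.7])

```text
time_s: 22.8
eef_pos: [598.7, 147.0, 168.9]
orientation: [-0.554, -0.436, 0.559, -0.436]
ft_force: [0.7, 0.5, -0.8]
grip_width: 0.576
```

```bash
python3 p.py "[((560,200,210),-95,30),((485,360,220),-65,30)]" 0.7; python3 - <<'E'
from h import *
KM,im=snap("wrist","w10",scale=1.2); np.savez("w10.npz",K=KM[0],M=KM[1])
E
```

```text
22.8 [598.7 147.  168.9] psi -103.86 tilt [-0.006 -0.004 -1.   ] q [-1.02  0.63  1.11  1.51 -0.56  1.36 -1.68] F [ 0.7  0.5 -0.8] T [-0.04 -0.05  0.04] g 0.576
-0.0137, -0.0168, -0.014, -2.95, 0.09, 0.1, 0.7, -0.0137, -0.0161, -0.0149, -2.95, 0.09, 0.1, 0.7, -0.0137, -0.0153, -0.0157, -2.95, 0.09, 0.1, 0.7, -0.0017, -0.0148, -0.0255, -5, 0, 0, 0.7, -0.0017, -0.0125, -0.0267, -5, 0, 0, 0.7, -0.0017, -0.0101, -0.0277, -5, 0, 0, 0.7, -0.0017, -0.0077, -0.0284, -5, 0, 0, 0.7, -0.0017, -0.0052, -0.029, -5, 0, 0, 0.7, -0.0017, -0.0026, -0.0293, -5, 0, 0, 0.7 

9 rows
```

View pics/w10.png

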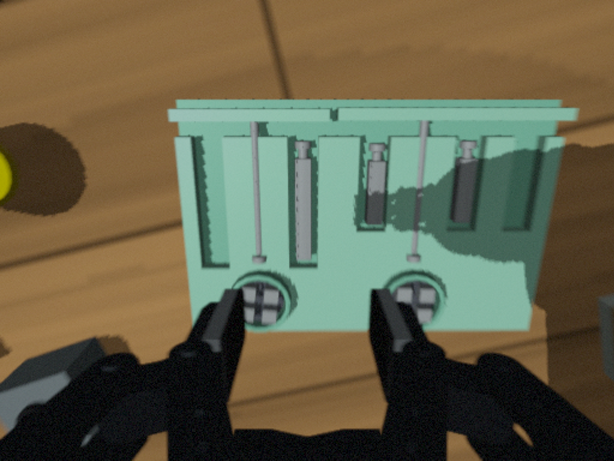

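```bash
python3 p.py "[((560,190,225),-80,25),((485,362,225),-8,25)]" 0.8
```

```text
22.85 [601.8 146.6 175.9] psi -103.88 tilt [ 0.002 -0.002 -1.   ] q [-1.02  0.62  1.11  1.51 -0.56  1.36 -1.68] F [ 2.5 -0.8  4.8] T [-0.03 -0.15 -0.05] g 0.659
-0.0123, -0.0127, -0.008, -5.97, 0.03, -0.03, 0.8, -0.0123, -0.0118, -0.0093, -5.97, 0.03, -0.03, 0.8, -0.0123, -0.0108, -0.0105, -5.97, 0.03, -0.03, 0.8, -0.0123, -0.0097, -0.0115, -5.97, 0.03, -0.03, 0.8, 0, -0.004, -0.0166, -6.55, 0, 0, 0.8, 0, -0.0021, -0.0169, -6.55, 0, 0, 0.8, 0, -0.0001, -0.0171, -6.55, 0, 0, 0.8, 0, 0.0018, -0.017, -6.55, 0, 0, 0.8, 0, 0.0037, -0.0166, -6.55, 0, 0, 0.8, 0, 0.0056, -0.0161, -6.55, 0, 0, 0.8, 0, 0.0074, -0.0154, -6.55, 0, 0, 0.8, 0, 0.0091, -0.0144, -6.55, 0, 0, 0.8 

0, 0.0107, -0.0133, -6.55, 0, 0, 0.8, 0, 0.0121, -0.012, -6.55, 0, 0, 0.8, 0, 0.0134, -0.0105, -6.55, 0, 0, 0.8 

15 rows
```

>>> play_rows(increments=[-0.012,-0.013,-0.008,-6,0,0,0.8,-0.012,-0.012,-0.009,-6,0,0,0.8,-0.012,-0.011,-0.0105,-6,0,0,0.8,-0.012,-0.01,-0.0115,-6,0,0,0.8,0,-0.004,-0.0165,-6.5,0,0,0.8,0,-0.002,-0.017,-6.5,0,0,0.8,0,0,-0.017,-6.5,0,0,0.8,0,0.002,-0.017,-6.5,0,0,0.8,0,0.004,-0.0165,-6.5,0,0,0.8,0,0.0055,-0.016,-6.5,0,0,0.8,0,0.0075,-0.0155,-6.5,0,0,0.8,0,0.009,-0.0145,-6.5,0,0,0.8])

```text
time_s: 23.85
eef_pos: [503.8, 310.0, 241.4]
orientation: [0.16, 0.683, -0.153, 0.697]
ft_force: [0.1, -0.2, -0.0]
grip_width: 0.799
```

>>> play_rows(increments=[0,0.01,-0.012,-6.5,0,0,0.8,0,0.008,-0.008,-6,0,0,0.8,0,0.004,-0.004,-4,0,0,0.8,0,0,0,0,0,0,0.8,0,0,0,0,0,0,0.8])

```text
time_s: 24.27
eef_pos: [486.7, 343.6, 244.7]
orientation: [0.051, 0.697, -0.044, 0.714]
ft_force: [-0.3, -0.0, -0.1]
grip_width: 0.801
```

```bash
python3 p.py "[((488,369,200),-8,25)]" 0.8; python3 - <<'E'
from h import *
KM,im=snap("wrist","w11",scale=1.4); np.savez("w11.npz",K=KM[0],M=KM[1])
E
```

```text
24.27 [486.7 343.6 244.7] psi -7.71 tilt [ 0.023  0.009 -1.   ] q [-1.27  0.36  0.8   1.49 -0.26  1.38 -0.6 ] F [-0.3 -0.  -0.1] T [ 0.04  0.05 -0.02] g 0.801
0.015, 0.0082, -0.001, 0.1, 0.42, -0.24, 0.8, 0.015, 0.0083, -0.0009, 0.1, 0.42, -0.24, 0.8, 0.0149, 0.0084, -0.0009, 0.1, 0.42, -0.24, 0.8 

3 rows
```

View pics/w11.png

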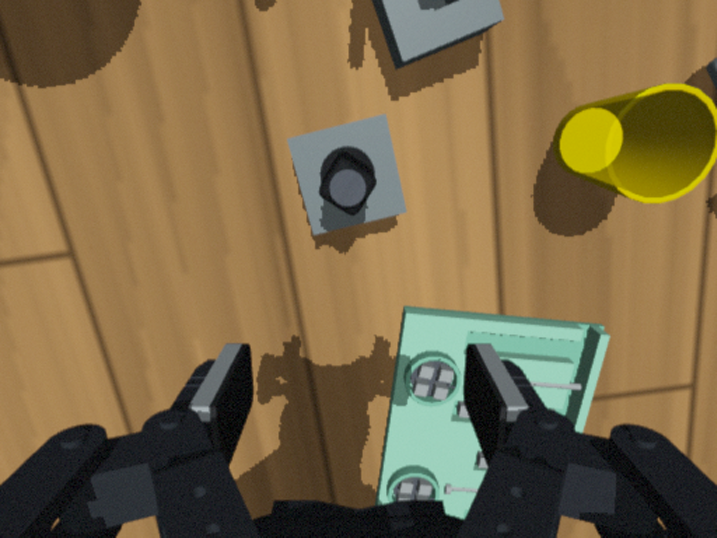

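```bash
python3 - <<'E'
from h import *
im=cv2.imread("raw_w11.png")[95:160,215:285]
v=cv2.resize(im,None,fx=8,fy=8,interpolation=cv2.INTER_CUBIC)
v=np.clip(255*(v/140.)**0.6,0,255).astype(np.uint8); cv2.imwrite("pics/crop2.png",v)
E
```

```text
(no output)
```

View pics/crop2.png

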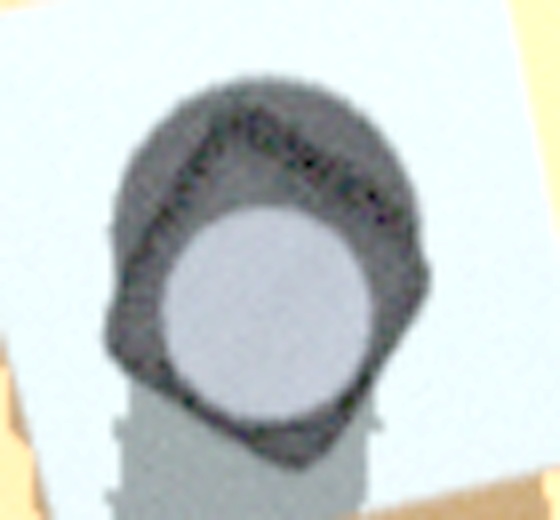

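```bash
python3 - <<'E'
from h import *
d=np.load("w11.npz"); KM=(d["K"],d["M"])
c=np.array([(112,345),(300,465),(428,275),(268,313)])/8+[215,95]
w=unproj(KM,c,126)[:,:2]; print(w.round(1))
for a,b in((0,1),(1,2)): e=w[b]-w[a]; print(np.linalg.norm(e),np.degrees(np.arctan2(e[1],e[0])))
print("mid",(w[0]+w[2])/2)
# collar circle z=56: crop circle centre ~ (268,235) r 155
print("collar",unproj(KM,np.array([[268,232]])/8+[215,95],56))
st=unproj(KM,np.array([(290,140),(386,115),(407,210),(315,236)])/1.4,50)[:,:2]; print("stand",st.round(1),st.mean(0))
E
```

```text
[[473.5 383.7]
 [490.  369.6]
 [504.7 386.2]
 [488.9 384.7]]
21.678454048140388 -40.74983149432529
22.22164344932304 48.42071519588208
mid [489.11886412 384.94527127]
collar [[489.20098477 385.47269245  56.        ]]
stand [[452.8 413. ]
 [520.4 420.4]
 [527.9 353.3]
 [459.  343.6]] [490.00207851 382.56720871]
```

```bash
python3 p.py "[((489,385,200),48.8,25)]" 0.8
```

```text
24.32 [486.9 343.5 244.8] psi -7.74 tilt [ 0.024  0.009 -1.   ] q [-1.27  0.36  0.8   1.49 -0.26  1.38 -0.6 ] F [0.8 0.8 0.5] T [-0.07 -0.   -0.03] g 0.8
0.005, 0.0045, -0.0005, -6.28, 0.17, -0, 0.8, 0.005, 0.0046, 0, -6.28, 0.17, -0, 0.8, 0.005, 0.0045, 0.0005, -6.28, 0.17, -0, 0.8, 0.005, 0.0045, 0.001, -6.28, 0.17, -0, 0.8, 0.005, 0.0043, 0.0015, -6.28, 0.17, -0, 0.8, 0.005, 0.0041, 0.002, -6.28, 0.17, -0, 0.8, 0.005, 0.0039, 0.0025, -6.28, 0.17, -0, 0.8, 0.005, 0.0036, 0.0029, -6.28, 0.17, -0, 0.8, 0.005, 0.0032, 0.0033, -6.28, 0.17, -0, 0.8 

9 rows
```

>>> play_rows(increments=[0.005,0.0045,-0.0005,-6.3,0.2,0,0.8,0.005,0.0045,0,-6.3,0.2,0,0.8,0.005,0.0045,0.0005,-6.3,0.2,0,0.8,0.005,0.0045,0.001,-6.3,0.2,0,0.8,0.005,0.004,0.0015,-6.3,0.2,0,0.8,0.005,0.004,0.002,-6.3,0.2,0,0.8,0.005,0.004,0.0025,-6.3,0.2,0,0.8,0.005,0.0035,0.003,-5.5,0.2,0,0.8,0.003,0.002,0.002,-3,0,0,0.8,0,0,0,0,0,0,0.8,0,0,0,0,0,0,0.8])

```text
time_s: 25.23
eef_pos: [497.1, 371.8, 203.2]
orientation: [-0.27, 0.654, 0.268, 0.654]
ft_force: [-1.4, -0.3, 0.9]
grip_width: 0.799
```

```bash
python3 p.py "[((489,385,140),48.8,15),((489,385,80),48.8,15)]" 0.8; python3 - <<'E'
from h import *
KM,im=snap("wrist","w12",scale=1); np.savez("w12.npz",K=KM[0],M=KM[1])
p=proj(KM,[(489,385,126)])[0]; print(p)
x,y=[int(v) for v in p]; c=im[max(0,y-45):y+45,x-50:x+50]; print(max(0,y-45),x-50)
v=cv2.resize(c,None,fx=5,fy=5,interpolation=cv2.INTER_CUBIC); cv2.imwrite("pics/crop3.png",np.clip(255*(v/140.)**0.6,0,255).astype(np.uint8))
E
```

```text
25.23 [497.1 371.8 203.2] psi 44.71 tilt [ 0.002 -0.002 -1.   ] q [-1.13  0.43  0.6   1.45 -0.24  1.34  0.27] F [-1.4 -0.3  0.9] T [-0.02  0.02 -0.05] g 0.799
0.0126, 0.003, 0.0007, -0.82, 0, 0.03, 0.8, 0.0126, 0.003, 0.0007, -0.82, 0, 0.03, 0.8, 0.0126, 0.003, 0.0008, -0.82, 0, 0.03, 0.8, 0.0126, 0.003, 0.0008, -0.82, 0, 0.03, 0.8, 0.0126, 0.003, 0.0009, -0.82, 0, 0.03, 0.8, 0.015, 0, 0, 0, 0, 0, 0.8, 0.015, 0, 0, 0, 0, 0, 0.8, 0.015, 0, 0, 0, 0, 0, 0.8, 0.015, 0, 0, 0, 0, 0, 0.8 

9 rows
[261.87739619 179.8436151 ]
134 211
```

View pics/crop3.png

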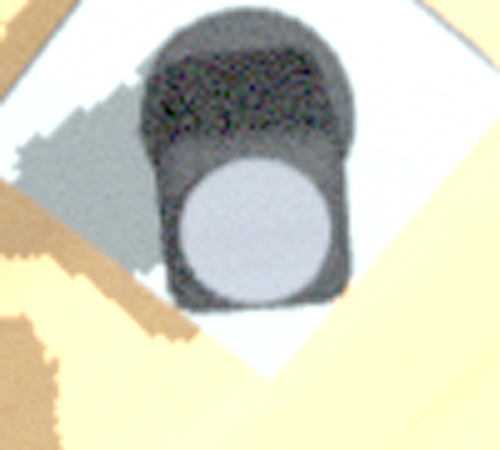

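```bash
python3 - <<'E'
from h import *
d=np.load("w12.npz"); KM=(d["K"],d["M"])
w=unproj(KM,np.array([(178,309),(345,299),(255,229)])/5+[211,134],126)[:,:2]; print(w); e=w[1]-w[0]; print(np.degrees(np.arctan2(e[1],e[0])),np.linalg.norm(e))
print(unproj(KM,np.array([[248,110]])/5+[211,134],56))
E
```

```text
[[489.59710415 369.57585274]
 [504.85759203 386.71492796]
 [489.0372572  385.07999866]]
48.3184012141241 22.948428910799226
[[487.83477038 386.34574261  56.        ]]
```

>>> play_rows(increments=[0.0125,0.003,0.0007,-0.8,0,0,0.8,0.0125,0.003,0.0007,-0.8,0,0,0.8,0.0125,0.003,0.0007,-0.8,0,0,0.8,0.0125,0.003,0.0007,-0.8,0,0,0.8,0.006,0.003,0.0007,-0.5,0,0,0.8,0,0,0,0,0,0,0.8,0,0,0,0,0,0,0.8])

```text
time_s: 25.87
eef_pos: [488.0, 383.7, 141.1]
orientation: [-0.289, 0.645, 0.287, 0.646]
ft_force: [0.1, -0.1, -0.6]
grip_width: 0.806
```

```bash
python3 p.py "[((489,385.2,125),48.5,8),((489,385.2,80),48.5,12)]" 0.7
```

```text
25.87 [488.  383.7 141.1] psi 48.12 tilt [ 0.002 -0.003 -1.   ] q [-1.13  0.47  0.57  1.53 -0.26  1.22  0.32] F [ 0.1 -0.1 -0.6] T [ 0.03 -0.05 -0.01] g 0.806
0.0054, 0.0001, 0.0006, -0.13, -0.01, 0.06, 0.7, 0.0054, 0.0001, 0.0006, -0.13, -0.01, 0.06, 0.7, 0.0054, 0.0001, 0.0006, -0.13, -0.01, 0.06, 0.7, 0.0112, 0, 0, 0, 0, 0, 0.7, 0.0112, 0, 0, 0, 0, 0, 0.7, 0.0112, 0, 0, 0, 0, 0, 0.7, 0.0112, 0, 0, 0, 0, 0, 0.7 

7 rows
```

>>> play_rows(increments=[0.0115,0,0.0005,-0.1,0,0,0.7,0.0115,0,0.0005,-0.1,0,0,0.7,0.0115,0,0.0005,-0.1,0,0,0.7,0.011,0,0,0,0,0,0.7,0.006,0,0,0,0,0,0.7,0,0,0,0,0,0,0.7,0,0,0,0,0,0,0.7])

```text
time_s: 26.45
eef_pos: [489.8, 384.3, 84.2]
orientation: [-0.291, 0.645, 0.288, 0.646]
ft_force: [0.8, 0.4, 0.3]
grip_width: 0.699
```

```bash
python3 p.py "[((489,385.2,80),48.5,12)]" 0.7
```

```text
26.45 [489.8 384.3  84.2] psi 48.34 tilt [ 0.003 -0.003 -1.   ] q [-1.12  0.53  0.55  1.58 -0.29  1.11  0.35] F [0.8 0.4 0.3] T [-0.03  0.    0.  ] g 0.699
0.0042, 0.0012, 0.0002, -0.16, -0.01, 0.22, 0.7 

1 rows
```

Good. Close on the handle.

>>> play_rows(increments=[0.003,0.001,0,-0.1,0,0.1,0.5,0,0,0,0,0,0,0.3,0,0,0,0,0,0,0.1,0,0,0,0,0,0,0,0,0,0,0,0,0,0,0,0,0,0,0,0,0,0,0,0,0,0,0,0,0,0,0,0,0,0,0])

```text
time_s: 27.12
eef_pos: [489.9, 385.6, 82.8]
orientation: [-0.29, 0.644, 0.29, 0.646]
ft_force: [0.4, -0.5, -1.1]
grip_width: 0.298
```

```bash
python3 p.py "[((489,385.2,150),48.5,12)]" 0
```

```text
27.12 [489.9 385.6  82.8] psi 48.43 tilt [ 0.003  0.001 -1.   ] q [-1.11  0.53  0.54  1.59 -0.3   1.1   0.35] F [ 0.4 -0.5 -1.1] T [0.01 0.01 0.03] g 0.298
-0.0112, 0.0001, -0.0001, -0.01, 0.03, 0.02, 0, -0.0112, 0.0001, -0.0001, -0.01, 0.03, 0.02, 0, -0.0112, 0.0001, -0.0001, -0.01, 0.03, 0.02, 0, -0.0112, 0.0001, -0.0001, -0.01, 0.03, 0.02, 0, -0.0112, 0.0001, -0.0001, -0.01, 0.03, 0.02, 0, -0.0112, 0.0001, -0.0001, -0.01, 0.03, 0.02, 0 

6 rows
```

>>> play_rows(increments=[-0.01,0,0,0,0,0,0,-0.012,0,0,0,0,0,0,-0.015,0,0,0,0,0,0,-0.015,0,0,0,0,0,0,-0.015,0,0,0,0,0,0,-0.012,0,0,0,0,0,0,-0.005,0,0,0,0,0,0,0,0,0,0,0,0,0])

```text
time_s: 27.78
eef_pos: [490.2, 385.3, 177.7]
orientation: [-0.29, 0.643, 0.29, 0.647]
ft_force: [-0.6, -1.0, -0.7]
grip_width: 0.295
```

```bash
python3 p.py "[((535,199,150),70.5,20)]" 0;  python3 - <<'E'
from h import *
KM,im=snap("wrist","w13",scale=1.5)
E
```

```text
27.78 [490.2 385.3 177.7] psi 48.38 tilt [ 0.006  0.002 -1.   ] q [-1.14  0.45  0.58  1.48 -0.25  1.28  0.31] F [-0.6 -1.  -0.7] T [-0.02 -0.03 -0.02] g 0.295
0.0028, -0.0157, -0.011, -2.21, 0.03, 0.02, 0, 0.0028, -0.0153, -0.0116, -2.21, 0.03, 0.02, 0, 0.0028, -0.0148, -0.0121, -2.21, 0.03, 0.02, 0, 0.0028, -0.0143, -0.0127, -2.21, 0.03, 0.02, 0, 0.0028, -0.0138, -0.0132, -2.21, 0.03, 0.02, 0, 0.0028, -0.0133, -0.0138, -2.21, 0.03, 0.02, 0, 0.0028, -0.0128, -0.0143, -2.21, 0.03, 0.02, 0, 0.0028, -0.0122, -0.0148, -2.21, 0.03, 0.02, 0, 0.0028, -0.0116, -0.0152, -2.21, 0.03, 0.02, 0, 0.0028, -0.011, -0.0157, -2.21, 0.03, 0.02, 0 

10 rows
```

View pics/w13.png

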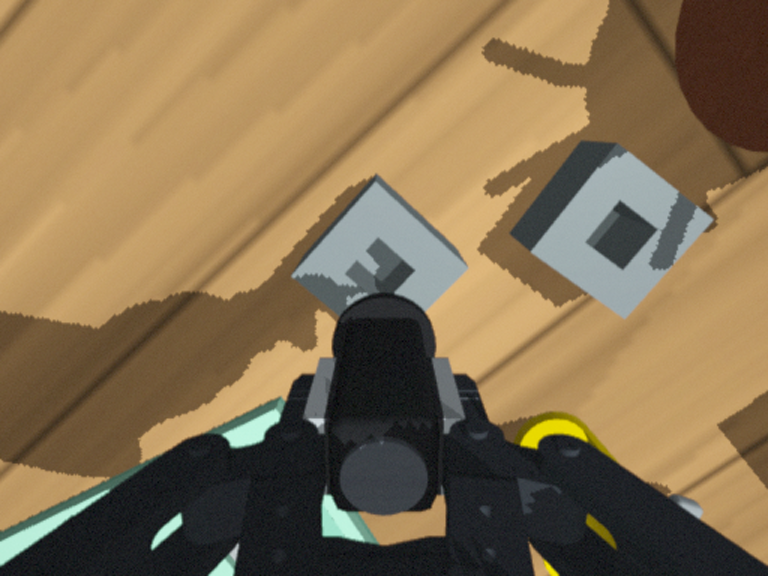

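>>> play_rows(increments=[0,-0.018,-0.009,-2.2,0,0,0,0,-0.018,-0.0095,-2.2,0,0,0,0,-0.018,-0.01,-2.2,0,0,0,0,-0.018,-0.0105,-2.2,0,0,0,0,-0.017,-0.011,-2.2,0,0,0,0,-0.016,-0.0115,-2.2,0,0,0,0,-0.015,-0.012,-2.2,0,0,0,0,-0.014,-0.012,-2.2,0,0,0,0,-0.013,-0.012,-2.2,0,0,0,0,-0.008,-0.008,-2,0,0,0,0,0,0,0,0,0,0,0,0,0,0,0,0,0])

```text
time_s: 28.83
eef_pos: [563.7, 205.0, 168.0]
orientation: [-0.413, 0.577, 0.413, 0.571]
ft_force: [-0.3, 0.4, -1.4]
grip_width: 0.297
```

```bash
cat > disc.py <<'E'
from h import *
def disc(KM,im,guess,show=None):
    p=proj(KM,[(guess[0],guess[1],32)])[0]; s=KM[0][0,0]/(KM[1][2,3]-32); 
    g=im.astype(int); sat=g.max(2)-g.min(2); L=g.mean(2)
    yy,xx=np.mgrid[:im.shape[0],:im.shape[1]]; near=np.hypot(xx-p[0],yy-p[1])<20*s
    m=((sat<22)&(L>100)&near).astype(np.uint8)
    n,l,st,c=cv2.connectedComponentsWithStats(m,connectivity=4)
    A=[i for i in range(1,n) if st[i,4]>0.3*(8*s)**2]; print("scale px/mm",s.round(2),"pred",p.round(1),[(c[i].round(1).tolist(),int(st[i,4])) for i in A])
    if len(A)==4:
        w=unproj(KM,c[A],32)[:,:2]; ctr=w.mean(0); a=np.degrees(np.arctan2(*(w-ctr)[:,::-1].T))-45; print("disc",ctr.round(2),"groove",((a%90)).round(1))
E
python3 p.py "[((555,192,150),70.5,20)]" 0;  python3 - <<'E'
from disc import *
KM,im=snap("wrist","w14"); np.savez("w14.npz",K=KM[0],M=KM[1]); disc(KM,im,(536,199)); disc(KM,im,(508,84))
KM,im=snap("top"); print("loose?"); bolts(KM,im)
E
```

```text
28.83 [563.7 205.  168. ] psi 71.41 tilt [-0.007 -0.004 -1.   ] q [-0.83  0.41  0.56  1.55 -0.22  1.26  1.02] F [-0.3  0.4 -1.4] T [0.05 0.01 0.05] g 0.297
0.0091, 0.002, -0.0075, 0.45, -0.18, -0.14, 0, 0.0091, 0.002, -0.0075, 0.45, -0.18, -0.14, 0 

2 rows
scale px/mm 1.21 pred [240.2 151.5] [([230.0, 143.7], 287), ([250.8, 144.2], 288), ([230.4, 161.8], 200), ([250.1, 162.5], 197)]
disc [537.33 198.69] groove [73.4 66.9 67.7 72.1]
scale px/mm 1.21 pred [101.2 163.2] [([107.9, 147.3], 38)]
loose?
```

```bash
python3 - <<'E'
from h import *
im=cv2.imread("raw_w14.png").astype(int)
for y in range(172,204,2): print(y," ".join("%3d/%2d"%(im[y,x].mean(),im[y,x].max()-im[y,x].min()) for x in range(232,282,3)))
E
```

```text
172  90/41  98/37  91/31 109/26 126/47  72/28  76/35 154/60 174/63 184/58 196/52 196/51 198/50 198/51 197/51 198/51 198/51
174 173/58 119/49  96/38  88/31  84/40 139/54 167/60 175/62 183/58 196/50 197/51 197/50 197/51 192/54 190/55 186/57 183/58
176 172/60 179/61 177/59 174/60 174/63 174/62 175/62 182/58 195/51 196/52 198/50 196/50 198/51 178/62 177/62 177/61 179/61
178 180/52 178/57 179/52 172/60 172/62 183/57 190/53 196/50 196/50 197/50 197/52 197/50 196/51 177/63 177/62 176/62 179/60
180 195/52 195/51 194/52 193/52 191/52 197/50 197/51 197/50 198/50 198/50 196/52 196/51 197/50 178/61 178/62 178/62 176/62
182 195/51 195/51 194/53 194/51 192/52 144/47 180/49 197/50 196/51 198/51 196/52 197/51 197/51 178/62 176/61 177/61 178/62
184 195/52 195/52 179/50 113/21 111/ 9 131/ 9 154/19 197/50 196/50 195/51 196/51 198/51 195/51 176/63 177/61 177/60 177/63
186 194/52 195/51 184/50 142/ 9 176/ 8 182/ 9 155/14 195/51 197/50 196/51 196/52 196/50 196/51 179/61 176/64 173/65 177/61
188 195/51 195/51 179/49 141/ 9 175/ 8 184/ 8 168/25 195/52 194/53 196/51 197/51 197/52 195/52 177/61 175/63 177/62 
[... 167 characters left out ...]
9 181/14 196/51 197/51 197/51 196/50 198/51 196/52 196/51 179/61 176/61 178/62 176/63
194 195/52 196/52 196/52 195/51 161/12 181/ 9 191/51 192/51 167/49 191/50 192/51 196/50 196/52 181/58 178/62 178/61 178/61
196 195/52 194/51 196/52 196/51 135/10 109/ 9  57/22  40/18  37/11  37/22  63/23 129/43 189/50 183/59 176/63 176/61 177/62
198 193/53 196/53 189/54 124/42  28/ 6  12/ 7  15/ 4  22/ 3  25/ 7  20/ 9   8/13  27/ 3  38/19 122/49 173/63 176/62 177/59
200 195/51 188/51  81/31  20/ 1  23/ 3  37/ 3  33/ 5  37/ 4  40/ 3  35/ 3  39/ 6  34/ 1  23/ 6  25/ 2  89/41 175/62 177/60
202 190/50  82/30  23/ 9  36/ 8  37/ 6  35/ 6  34/ 8  37/ 8  39/ 4  41/ 2  38/ 2  36/ 5  37/ 5  30/ 5  19/ 2 111/48 176/61
```

```bash
python3 - <<'E'
from disc import *
for n in("w4","w2","w3","w11"):
    d=np.load(n+".npz"); KM=(d["K"],d["M"]); im=cv2.imread("raw_%s.png"%n); print(n); disc(KM,im,(537.5,199)); disc(KM,im,(508,84))
E
python3 p.py "[((570,188,130),70.2,20)]" 0
```

```text
w4
scale px/mm 1.52 pred [397.7  63.7] [([387.3, 45.2], 335), ([413.8, 49.1], 302), ([380.9, 74.4], 326), ([407.9, 77.9], 334)]
disc [536.39 199.01] groove [69.1 70.  69.3 70.5]
scale px/mm 1.52 pred [205.   61.8] [([190.2, 46.3], 315), ([218.2, 47.0], 342), ([190.7, 75.7], 326), ([218.0, 76.8], 316)]
disc [507.81  83.56] groove [74.4 74.4 74.  73.9]
w2
scale px/mm 1.15 pred [376.7 120. ] [([369.1, 107.2], 185), ([388.7, 110.2], 180), ([364.3, 127.7], 171), ([384.0, 130.1], 170)]
disc [536.48 198.92] groove [69.5 69.6 70.  70.6]
scale px/mm 1.15 pred [237.9 115.6] [([227.5, 104.5], 187), ([248.0, 105.8], 181), ([226.9, 125.3], 171), ([246.8, 126.6], 173)]
disc [507.91  83.5 ] groove [73.9 74.2 74.4 73.4]
w3
scale px/mm 2.11 pred [512.6  12. ] [([487.7, 28.1], 628)]
scale px/mm 2.11 pred [232.2  17.7] [([210.2, 4.2], 239), ([251.3, 4.5], 256), ([211.6, 38.6], 652), ([250.5, 39.1], 664)]
disc [509.37  83.  ] groove [81.5 66.7 67.2 80.5]
w11
scale px/mm 0.95 pred [310.3 273.1] [([303.1, 270.5], 233), ([316.4, 273.3], 207)]
scale px/mm 0.95 pred [295.4 353.8] [([290.0, 349.0], 137), ([303.1, 349.2], 108)]
28.93 [563.5 205.8 168.2] psi 71.48 tilt [-0.007 -0.004 -1.   ] q [-0.83  0.41  0.56  1.55 -0.22  1.26  1.02] F [ 0.2  0.5 -0.4] T [ 0.03 -0.07 -0.03] g 0.301
0.0127, -0.004, -0.0049, 0.43, -0.12, -0.09, 0, 0.0127, -0.004, -0.0048, 0.43, -0.12, -0.09, 0, 0.0127, -0.004, -0.0048, 0.43, -0.12, -0.09, 0 

3 rows
```

```bash
python3 p.py "[((536.4,199.0,125),69.8,15)]" 0
```

```text
28.93 [563.5 205.8 168.2] psi 71.48 tilt [-0.007 -0.004 -1.   ] q [-0.83  0.41  0.56  1.55 -0.22  1.26  1.02] F [ 0.2  0.5 -0.4] T [ 0.03 -0.07 -0.03] g 0.301
0.0108, 0.0058, -0.0037, 0.42, -0.09, -0.07, 0, 0.0108, 0.0058, -0.0038, 0.42, -0.09, -0.07, 0, 0.0108, 0.0058, -0.0038, 0.42, -0.09, -0.07, 0, 0.0108, 0.0058, -0.0039, 0.42, -0.09, -0.07, 0 

4 rows
```

>>> play_rows(increments=[0.01,0.0058,-0.0037,0.4,-0.1,-0.1,0,0.01,0.0058,-0.0037,0.4,-0.1,-0.1,0,0.01,0.005,-0.003,0.4,-0.1,0,0,0.006,0.004,-0.003,0.4,0,0,0,0,0,0,0,0,0,0,0,0,0,0,0,0,0])

```text
time_s: 29.43
eef_pos: [535.9, 207.9, 130.6]
orientation: [-0.405, 0.579, 0.407, 0.578]
ft_force: [0.9, -0.0, -1.1]
grip_width: 0.295
```

```bash
python3 p.py "[((536.4,199.0,116),69.8,8)]" 0
```

```text
29.43 [535.9 207.9 130.6] psi 70.16 tilt [-0.002  0.002 -1.   ] q [-0.86  0.38  0.56  1.67 -0.22  1.15  0.98] F [ 0.9 -0.  -1.1] T [-0.03 -0.03 -0.03] g 0.295
0.0048, -0.0012, -0.0027, 0.12, 0.02, -0.05, 0, 0.0048, -0.0012, -0.0027, 0.12, 0.02, -0.05, 0, 0.0049, -0.0012, -0.0027, 0.12, 0.02, -0.05, 0 

3 rows
```

>>> play_rows(increments=[0.004,-0.0012,-0.0035,0.1,0,0,0,0.004,-0.0012,-0.0035,0.1,0,0,0,0.004,-0.0012,-0.003,0.1,0,0,0,0,0,0,0,0,0,0,0,0,0,0,0,0,0])

```text
time_s: 29.85
eef_pos: [537.3, 197.6, 118.9]
orientation: [-0.404, 0.579, 0.406, 0.58]
ft_force: [0.7, -0.4, -1.6]
grip_width: 0.294
```

```bash
python3 p.py "[((536.4,199.0,113),69.8,8)]" 0
```

```text
29.85 [537.3 197.6 118.9] psi 69.91 tilt [ 0.     0.003 -1.   ] q [-0.85  0.39  0.56  1.69 -0.23  1.13  1.  ] F [ 0.7 -0.4 -1.6] T [-0.04  0.01  0.04] g 0.294
0.0059, 0.0013, 0.001, 0.11, 0.17, -0.04, 0 

1 rows
```

>>> play_rows(increments=[0.002,0.001,0.001,0.1,0.1,0,0,0.002,0,0,0,0,0,0,0,0,0,0,0,0,0,0,0,0,0,0,0,0])

```text
time_s: 30.18
eef_pos: [537.3, 198.6, 114.8]
orientation: [-0.404, 0.58, 0.405, 0.581]
ft_force: [0.0, -0.0, -0.8]
grip_width: 0.298
```

```bash
python3 p.py "[((536.4,199.0,113),69.8,8)]" 0; python3 - <<'E'
from h import *
KM,im=snap("wrist","w15",box=(180,110,330,230),scale=5)
E
```

```text
30.18 [537.3 198.6 114.8] psi 69.74 tilt [ 0.     0.001 -1.   ] q [-0.85  0.39  0.56  1.7  -0.23  1.12  0.99] F [ 0.  -0.  -0.8] T [-0.07 -0.    0.03] g 0.298
0.0018, 0.001, 0, -0.06, 0.08, -0, 0 

1 rows
```

View pics/w15.png

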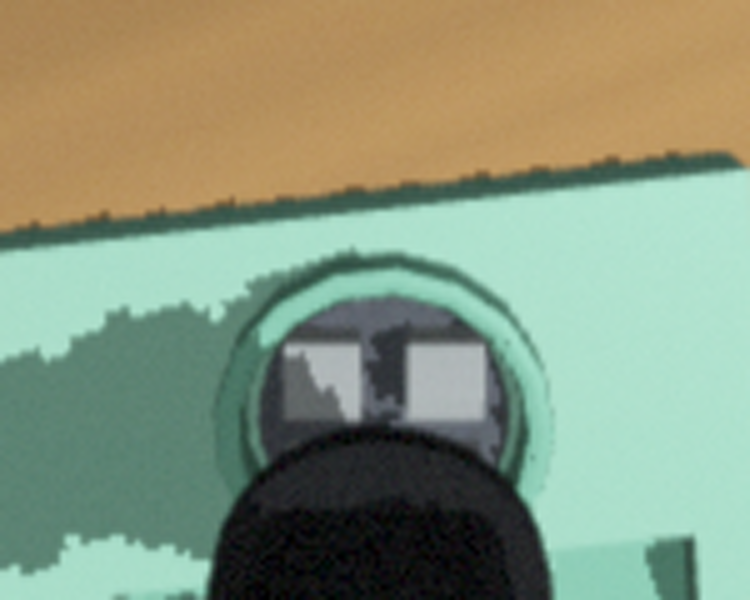

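>>> play_rows(increments=[0.002,0.001,0,0,0,0,0,0.003,0,0,0,0,0,0,0.003,0,0,0,0,0,0,0,0,0,0,0,0,0])

```text
time_s: 30.57
eef_pos: [536.3, 199.4, 106.2]
orientation: [-0.404, 0.579, 0.405, 0.581]
ft_force: [-0.3, 0.6, -1.2]
grip_width: 0.294
```

```bash
python3 p.py "[((536.4,199.0,101.5),69.8,8)]" 0
```

```text
30.57 [536.3 199.4 106.2] psi 69.77 tilt [ 0.001  0.002 -1.   ] q [-0.85  0.4   0.56  1.71 -0.23  1.1   1.  ] F [-0.3  0.6 -1.2] T [ 0.02 -0.01 -0.01] g 0.294
0.0047, -0.0002, -0.0004, -0.03, 0.11, 0.01, 0 

1 rows
```

>>> play_rows(increments=[0.003,0,0,0,0,0,0,0.001,0,0,0,0,0,0,0,0,0,0,0,0,0])

```text
time_s: 30.82
eef_pos: [536.2, 199.3, 101.6]
orientation: [-0.404, 0.58, 0.405, 0.581]
ft_force: [0.6, -0.7, -0.9]
grip_width: 0.297
```

```bash
python3 p.py
```

```text
30.82 [536.2 199.3 101.6] psi 69.77 tilt [ 0.001  0.001 -1.   ] q [-0.85  0.4   0.55  1.71 -0.24  1.09  1.  ] F [ 0.6 -0.7 -0.9] T [-0.02 -0.11  0.01] g 0.297
```

>>> play_rows(increments=[0,0,0,4,0,0,0,0,0,0,4,0,0,0,0,0,0,4,0,0,0,0,0,0,4,0,0,0,0,0,0,4,0,0,0,0,0,0,4,0,0,0,0,0,0,0,0,0,0])

```text
time_s: 31.4
eef_pos: [537.1, 198.3, 101.6]
orientation: [-0.269, 0.653, 0.268, 0.655]
ft_force: [0.4, 0.3, -1.0]
grip_width: 0.295
```

```bash
python3 p.py "[((536.4,199.0,102),20,8)]" 0
```

```text
31.4 [537.1 198.3 101.6] psi 44.64 tilt [ 0.002  0.    -1.   ] q [-0.91  0.42  0.64  1.71 -0.28  1.1   0.6 ] F [ 0.4  0.3 -1. ] T [ 0.02 -0.02  0.1 ] g 0.295
-0.0001, 0.0002, 0, 6.16, 0.03, 0.01, 0, -0.0001, 0.0002, -0, 6.16, 0.03, 0.01, 0, -0.0001, 0.0002, -0, 6.16, 0.03, 0.01, 0, -0.0001, 0.0002, -0.0001, 6.16, 0.03, 0.01, 0 

4 rows
```

>>> play_rows(increments=[0,0.0003,0,5,0,0,0,0,0.0003,0,5,0,0,0,0,0.0003,0,5,0,0,0,0,0,0,5,0,0,0,0,0,0,5,0,0,0,0,0,0,5,0,0,0,0,0,0,5,0,0,0,0,0,0,5,0,0,0,0,0,0,4,0,0,0,0,0,0,0,0,0,0])

```text
time_s: 32.23
eef_pos: [536.2, 198.7, 101.6]
orientation: [-0.001, 0.707, 0.0, 0.708]
ft_force: [0.0, -0.7, -0.8]
grip_width: 0.3
```

```bash
python3 p.py "[((536.4,199.0,102),-19,8)]" 0
```

```text
32.23 [536.2 198.7 101.6] psi 0.08 tilt [ 0.001 -0.001 -1.   ] q [-1.03  0.46  0.81  1.72 -0.37  1.11 -0.11] F [ 0.  -0.7 -0.8] T [-0.04  0.02  0.13] g 0.3
-0.0001, 0.0001, 0.0001, 6.36, 0.03, 0.01, 0, -0.0001, 0.0001, 0, 6.36, 0.03, 0.01, 0, -0.0001, 0.0001, 0, 6.36, 0.03, 0.01, 0 

3 rows
```

>>> play_rows(increments=[0,0,0,4,0,0,0,0,0,0,4,0,0,0,0,0,0,4,0,0,0,0,0,0,3,0,0,0,0,0,0,2,0,0,0])

```text
time_s: 32.65
eef_pos: [536.0, 198.9, 101.6]
orientation: [0.1, 0.7, -0.1, 0.7]
ft_force: [-0.8, -0.9, -1.1]
grip_width: 0.297
```

```bash
python3 p.py
```

```text
32.65 [536.  198.9 101.6] psi -16.27 tilt [ 0.001 -0.001 -1.   ] q [-1.07  0.49  0.87  1.72 -0.41  1.13 -0.36] F [-0.8 -0.9 -1.1] T [-0.09  0.02  0.12] g 0.297
```

>>> play_rows(increments=[0,0,0,3,0,0,0,0,0,0,3,0,0,0,0,0,0,3,0,0,0])

```text
time_s: 32.9
eef_pos: [535.8, 199.0, 101.6]
orientation: [0.151, 0.69, -0.152, 0.691]
ft_force: [-0.7, -0.8, -0.4]
grip_width: 0.301
```

```bash
python3 p.py
```

```text
32.9 [535.8 199.  101.6] psi -24.74 tilt [ 0.001 -0.001 -1.   ] q [-1.1   0.5   0.91  1.72 -0.43  1.13 -0.49] F [-0.7 -0.8 -0.4] T [-0.23  0.25  0.74] g 0.301
```

>>> play_rows(increments=[0,0,0,-5,0,0,0,0,0,0,-5,0,0,0,0,0,0,0,0,0,0,-0.005,0,0,0,0,0,0,-0.01,0,0,0,0,0,0,-0.015,0,0,0,0,0,0,-0.015,0,0,0,0,0,0,-0.005,0,0,0,0,0,0,0,0,0,0,0,0,0])

```text
time_s: 33.65
eef_pos: [535.9, 198.9, 156.3]
orientation: [0.086, 0.702, -0.087, 0.702]
ft_force: [-0.4, -0.0, -0.9]
grip_width: 0.298
```

```bash
python3 p.py "[((508,84,155),74,20)]" 0; python3 - <<'E'
from h import *
KM,im=snap("wrist","w16"); np.savez("w16.npz",K=KM[0],M=KM[1])
E
```

```text
33.65 [535.9 198.9 156.3] psi -14.0 tilt [ 0.    -0.001 -1.   ] q [-1.1   0.43  0.9   1.66 -0.35  1.23 -0.37] F [-0.4 -0.  -0.9] T [0.05 0.01 0.08] g 0.298
0.0001, -0.0091, 0.0001, -6.77, -0, 0.01, 0, 0.0001, -0.009, -0.001, -6.77, -0, 0.01, 0, 0.0001, -0.0089, -0.0021, -6.77, -0, 0.01, 0, 0.0001, -0.0085, -0.0031, -6.77, -0, 0.01, 0, 0.0001, -0.0081, -0.0041, -6.77, -0, 0.01, 0, 0.0001, -0.0076, -0.005, -6.77, -0, 0.01, 0, 0.0001, -0.0069, -0.0059, -6.77, -0, 0.01, 0, 0.0001, -0.0062, -0.0067, -6.77, -0, 0.01, 0, 0.0001, -0.0054, -0.0073, -6.77, -0, 0.01, 0, 0.0001, -0.0045, -0.0079, -6.77, -0, 0.01, 0, 0.0001, -0.0035, -0.0084, -6.77, -0, 0.01, 0, 0.0001, -0.0025, -0.0087, -6.77, -0, 0.01, 0 

0.0001, -0.0014, -0.009, -6.77, -0, 0.01, 0 

13 rows
```

>>> play_rows(increments=[0,-0.009,0,-6.8,0,0,0,0,-0.009,-0.001,-6.8,0,0,0,0,-0.009,-0.002,-6.8,0,0,0,0,-0.0085,-0.003,-6.8,0,0,0,0,-0.008,-0.004,-6.8,0,0,0,0,-0.0075,-0.005,-6.8,0,0,0,0,-0.007,-0.006,-6.8,0,0,0,0,-0.006,-0.0065,-6.8,0,0,0,0,-0.0055,-0.0075,-6.8,0,0,0,0,-0.0045,-0.008,-6.8,0,0,0,0,-0.0035,-0.008,-6.8,0,0,0,0,-0.002,-0.006,-6,0,0,0])

```text
time_s: 34.7
eef_pos: [508.4, 92.8, 147.9]
orientation: [-0.408, 0.581, 0.409, 0.573]
ft_force: [0.4, -0.8, -1.7]
grip_width: 0.296
```

>>> play_rows(increments=[0,0,0,-3,0,0,0,0,0,0,0,0,0,0,0,0,0,0,0,0,0])

```text
time_s: 34.95
eef_pos: [507.0, 90.1, 146.2]
orientation: [-0.423, 0.57, 0.425, 0.561]
ft_force: [0.6, -0.3, -1.6]
grip_width: 0.299
```

```bash
python3 p.py "[((507.9,83.5,120),74,12)]" 0; python3 - <<'E'
from disc import *
KM,im=snap("wrist","w17"); np.savez("w17.npz",K=KM[0],M=KM[1]); disc(KM,im,(536.4,199))
# gate edges: project expected gate inner lines
E
```

```text
34.95 [507.   90.1 146.2] psi 73.73 tilt [-0.012 -0.006 -1.   ] q [-0.81  0.25  0.67  1.8  -0.16  1.16  1.2 ] F [ 0.6 -0.3 -1.6] T [ 0.02 -0.06  0.01] g 0.299
0.0087, -0.001, -0.0019, -0.09, -0.18, -0.19, 0, 0.0087, -0.001, -0.002, -0.09, -0.18, -0.19, 0, 0.0087, -0.0009, -0.002, -0.09, -0.18, -0.19, 0 

3 rows
scale px/mm 1.31 pred [400.4 185.2] [([394.7, 163.0], 50), ([398.3, 176.6], 542), ([412.1, 193.1], 198), ([391.3, 197.9], 221)]
disc [534.18 198.38] groove [47.3 42.6 81.9  8.1]
```

>>> play_rows(increments=[0.008,-0.001,-0.002,0,-0.2,-0.2,0,0.008,-0.001,-0.002,0,-0.2,-0.2,0,0.007,-0.001,-0.002,0,-0.2,-0.2,0,0,0,0,0,0,0,0,0,0,0,0,0,0,0])

```text
time_s: 35.42
eef_pos: [507.3, 83.8, 119.3]
orientation: [-0.423, 0.566, 0.423, 0.567]
ft_force: [0.4, -0.2, -1.4]
grip_width: 0.296
```

```bash
python3 p.py "[((507.9,83.5,114),74,12)]" 0
```

```text
35.42 [507.3  83.8 119.3] psi 73.51 tilt [ 0.001  0.001 -1.   ] q [-0.79  0.27  0.67  1.85 -0.19  1.09  1.23] F [ 0.4 -0.2 -1.4] T [ 0.02  0.02 -0.04] g 0.296
0.0053, -0.0006, -0.0001, -0.49, 0.04, 0.02, 0 

1 rows
```

>>> play_rows(increments=[0.003,-0.0006,0,0,0,0,0,0.004,0,0,0,0,0,0,0.003,0,0,0,0,0,0,0,0,0,0,0,0,0])

```text
time_s: 35.75
eef_pos: [507.9, 83.8, 108.2]
orientation: [-0.423, 0.566, 0.423, 0.567]
ft_force: [-0.4, 0.6, -0.9]
grip_width: 0.296
```

```bash
python3 p.py "[((507.9,83.5,102),74,12)]" 0
```

```text
35.75 [507.9  83.8 108.2] psi 73.5 tilt [ 0.     0.001 -1.   ] q [-0.79  0.28  0.66  1.86 -0.2   1.06  1.24] F [-0.4  0.6 -0.9] T [-0.02  0.05  0.07] g 0.296
0.0062, -0.0001, -0.0003, -0.5, 0.04, 0.01, 0 

1 rows
```

>>> play_rows(increments=[0.003,0,0,0,0,0,0,0.0025,0,0,0,0,0,0,0,0,0,0,0,0,0])

```text
time_s: 36.0
eef_pos: [508.2, 84.1, 102.3]
orientation: [-0.423, 0.566, 0.423, 0.567]
ft_force: [-0.7, 0.6, -1.1]
grip_width: 0.294
```

```bash
python3 p.py
```

```text
36.0 [508.2  84.1 102.3] psi 73.52 tilt [ 0.001  0.001 -1.   ] q [-0.78  0.29  0.66  1.87 -0.21  1.05  1.24] F [-0.7  0.6 -1.1] T [ 0.04 -0.03  0.03] g 0.294
```

In the groove. Turn clockwise.

>>> play_rows(increments=[0,0,0,5,0,0,0,0,0,0,5,0,0,0,0,0,0,5,0,0,0,0,0,0,5,0,0,0,0,0,0,5,0,0,0,0,0,0,5,0,0,0,0,0,0,5,0,0,0,0,0,0,5,0,0,0,0,0,0,3,0,0,0])

```text
time_s: 36.75
eef_pos: [508.8, 83.3, 102.4]
orientation: [-0.175, 0.684, 0.175, 0.686]
ft_force: [-0.8, -0.2, -1.5]
grip_width: 0.296
```

```bash
python3 p.py "[((508,83.7,102),20,5)]"
```

```text
36.75 [508.8  83.3 102.4] psi 28.63 tilt [ 0.002 -0.    -1.   ] q [-0.9   0.32  0.81  1.87 -0.26  1.06  0.51] F [-0.8 -0.2 -1.5] T [-0.12 -0.02  0.14] g 0.296
0.0002, 0.0003, -0.0002, 4.32, 0.05, 0.04, 1, 0.0002, 0.0003, -0.0003, 4.32, 0.05, 0.04, 1 

2 rows
```

>>> play_rows(increments=[0,0.0003,0,5,0,0,0,0,0.0003,-0.0003,5,0,0,0,0,0.0003,0,5,0,0,0,0,0,0,5,0,0,0,0,0,0,5,0,0,0,0,0,0,4,0,0,0,0,0,0,4,0,0,0,0,0,0,3,0,0,0,0,0,0,2,0,0,0])

```text
time_s: 37.5
eef_pos: [508.2, 83.4, 102.4]
orientation: [0.069, 0.703, -0.07, 0.705]
ft_force: [-0.3, -0.1, -1.7]
grip_width: 0.298
```

```bash
python3 p.py
```

```text
37.5 [508.2  83.4 102.4] psi -11.27 tilt [ 0.003 -0.002 -1.   ] q [-1.01  0.37  0.95  1.87 -0.34  1.07 -0.12] F [-0.3 -0.1 -1.7] T [-0.11  0.03  0.1 ] g 0.298
```

>>> play_rows(increments=[0,0,0,3,0,0,0,0,0,0,3,0,0,0,0,0,0,3,0,0,0])

```text
time_s: 37.75
eef_pos: [508.0, 83.5, 102.4]
orientation: [0.126, 0.695, -0.127, 0.697]
ft_force: [0.2, -1.0, -2.3]
grip_width: 0.295
```

```bash
python3 p.py
```

```text
37.75 [508.   83.5 102.4] psi -20.6 tilt [ 0.003 -0.003 -1.   ] q [-1.04  0.38  0.99  1.88 -0.36  1.08 -0.27] F [ 0.2 -1.  -2.3] T [-0.14  0.01  0.3 ] g 0.295
```

>>> play_rows(increments=[0,0,0,2,0,0,0,0,0,0,2,0,0,0])

```text
time_s: 37.92
eef_pos: [508.0, 83.6, 102.4]
orientation: [0.151, 0.69, -0.153, 0.692]
ft_force: [0.1, -0.7, -1.6]
grip_width: 0.296
```

```bash
python3 p.py
```

```text
37.92 [508.   83.6 102.4] psi -24.75 tilt [ 0.003 -0.003 -1.   ] q [-1.05  0.39  1.01  1.88 -0.37  1.08 -0.33] F [ 0.1 -0.7 -1.6] T [-0.25  0.02  0.76] g 0.296
```

>>> play_rows(increments=[0,0,0,-5,0,0,0,0,0,0,-5,0,0,0,0,0,0,0,0,0,0,-0.005,0,0,0,0,0,0,-0.01,0,0,0,0,0,0,-0.015,0,0,0,0,0,0,-0.018,0,0,0,0,0,0,-0.018,0,0,0,0,0,0,-0.005,0,0,0,0,0,0,0,0,0,0,0,0,0])

```text
time_s: 38.75
eef_pos: [507.9, 83.5, 179.9]
orientation: [0.094, 0.7, -0.096, 0.702]
ft_force: [-0.7, 0.2, -1.5]
grip_width: 0.301
```

```bash
python3 p.py "[((520,230,172),20,25),((492,378,172),48.4,25)]" 0
```

```text
38.75 [507.9  83.5 179.9] psi -15.43 tilt [ 0.003 -0.004 -1.   ] q [-1.1   0.27  1.03  1.78 -0.24  1.23 -0.27] F [-0.7  0.2 -1.5] T [-0.02  0.05  0.03] g 0.301
0.0012, 0.0241, -0.0046, -5.91, 0.02, 0.04, 0, 0.0013, 0.0244, -0.0021, -5.91, 0.02, 0.04, 0, 0.0013, 0.0245, 0.0005, -5.91, 0.02, 0.04, 0, 0.0013, 0.0243, 0.003, -5.91, 0.02, 0.04, 0, 0.0013, 0.0239, 0.0055, -5.91, 0.02, 0.04, 0, 0.0013, 0.0232, 0.0079, -5.91, 0.02, 0.04, 0, 0, 0.0212, 0.0035, -4.06, 0, 0, 0, 0, 0.0209, 0.005, -4.06, 0, 0, 0, 0, 0.0205, 0.0064, -4.06, 0, 0, 0, 0, 0.02, 0.0079, -4.06, 0, 0, 0, 0, 0.0194, 0.0093, -4.06, 0, 0, 0, 0, 0.0187, 0.0106, -4.06, 0, 0, 0 

0, 0.0179, 0.0119, -4.06, 0, 0, 0 

13 rows
```

>>> play_rows(increments=[0,0.024,-0.0045,-5.9,0,0,0,0,0.0245,-0.002,-5.9,0,0,0,0,0.0245,0.0005,-5.9,0,0,0,0,0.0245,0.003,-5.9,0,0,0,0,0.024,0.0055,-5.9,0,0,0,0,0.023,0.008,-5.9,0,0,0,0,0.021,0.0035,-4,0,0,0,0,0.021,0.005,-4,0,0,0,0,0.0205,0.0065,-4,0,0,0,0,0.02,0.008,-4,0,0,0,0,0.018,0.008,-4,0,0,0,0,0.008,0.004,-4,0,0,0])

```text
time_s: 39.75
eef_pos: [493.3, 350.0, 171.1]
orientation: [-0.275, 0.654, 0.272, 0.65]
ft_force: [-0.1, 0.6, -1.7]
grip_width: 0.298
```

>>> play_rows(increments=[0,0,0,0,0,0,0,0,0,0,0,0,0,0])

```text
time_s: 39.92
eef_pos: [491.2, 352.8, 168.7]
orientation: [-0.276, 0.655, 0.274, 0.648]
ft_force: [0.4, 0.3, -1.2]
grip_width: 0.297
```

```bash
python3 p.py "[((489.9,385.6,145),48.4,12)]" 0; python3 - <<'E'
from disc import *
KM,im=snap("wrist","w18"); np.savez("w18.npz",K=KM[0],M=KM[1])
K2,i2=snap("top"); cv2.imwrite("raw_top2.png",i2); bolts(K2,i2)
E
```

```text
39.92 [491.2 352.8 168.7] psi 45.79 tilt [-0.007 -0.006 -1.   ] q [-1.17  0.44  0.68  1.54 -0.28  1.27  0.34] F [ 0.4  0.3 -1.2] T [-0.01 -0.1   0.04] g 0.297
0.0059, 0.0059, 0.0057, -0.65, -0.14, -0.01, 0, 0.0059, 0.0059, 0.0058, -0.65, -0.14, -0.01, 0, 0.0059, 0.0058, 0.0058, -0.65, -0.14, -0.01, 0, 0.0059, 0.0058, 0.0059, -0.65, -0.14, -0.01, 0 

4 rows
```

>>> play_rows(increments=[0.004,0.006,0.006,-0.6,-0.1,0,0,0.004,0.006,0.006,-0.6,-0.1,0,0,0.004,0.006,0.006,-0.6,-0.1,0,0,0.003,0.004,0.004,-0.5,-0.1,0,0,0,0,0,0,0,0,0,0,0,0,0,0,0,0])

```text
time_s: 40.52
eef_pos: [492.4, 382.6, 152.0]
orientation: [-0.286, 0.647, 0.285, 0.646]
ft_force: [0.5, 0.2, -1.5]
grip_width: 0.296
```

```bash
python3 p.py "[((489.9,385.6,140),48.4,12)]" 0
```

```text
40.52 [492.4 382.6 152. ] psi 47.65 tilt [-0.001 -0.001 -1.   ] q [-1.18  0.49  0.65  1.51 -0.3   1.25  0.35] F [ 0.5  0.2 -1.5] T [-0.05 -0.01 -0.01] g 0.296
0.006, 0.002, 0.0003, -0.37, -0.05, 0, 0, 0.006, 0.002, 0.0003, -0.37, -0.05, 0, 0 

2 rows
```

>>> play_rows(increments=[0.005,0.002,0.0003,-0.3,0,0,0,0.008,0.001,0,-0.3,0,0,0,0.008,0,0,0,0,0,0,0.008,0,0,0,0,0,0,0.004,0,0,0,0,0,0,0,0,0,0,0,0,0])

```text
time_s: 41.02
eef_pos: [490.1, 384.0, 115.1]
orientation: [-0.289, 0.646, 0.289, 0.645]
ft_force: [0.4, -0.2, -0.8]
grip_width: 0.294
```

```bash
python3 p.py "[((489.8,384.8,84),48.4,12)]" 0
```

```text
41.02 [490.1 384.  115.1] psi 48.25 tilt [-0.002 -0.002 -1.   ] q [-1.17  0.52  0.64  1.55 -0.32  1.18  0.37] F [ 0.4 -0.2 -0.8] T [-0.02  0.11  0.02] g 0.294
0.0104, 0.0003, 0.0002, -0.05, -0.05, 0.01, 0, 0.0104, 0.0003, 0.0002, -0.05, -0.05, 0.01, 0, 0.0104, 0.0003, 0.0001, -0.05, -0.05, 0.01, 0 

3 rows
```

Tip is in the well (36 mm), no contact. Continue to ~84.5.

>>> play_rows(increments=[0.009,0,0,0,0,0,0,0.009,0,0,0,0,0,0,0.006,0,0,0,0,0,0,0.002,0,0,0,0,0,0,0,0,0,0,0,0,0])

```text
time_s: 41.43
eef_pos: [490.1, 383.2, 85.7]
orientation: [-0.289, 0.647, 0.288, 0.644]
ft_force: [0.6, -0.2, -0.7]
grip_width: 0.297
```

```bash
python3 p.py "[((489.8,384.8,83),48.4,12)]" 0
```

```text
41.43 [490.1 383.2  85.7] psi 48.2 tilt [-0.002 -0.003 -1.   ] q [-1.16  0.55  0.62  1.58 -0.34  1.13  0.38] F [ 0.6 -0.2 -0.7] T [-0.03  0.03 -0.03] g 0.297
0.0027, 0.0012, 0.001, -0.2, -0.2, 0.02, 0 

1 rows
```

>>> play_rows(increments=[0.002,0.001,0.0005,0,0,0,0,0.001,0,0,0,0,0,0,0,0,0,0,0,0,0])

```text
time_s: 41.68
eef_pos: [489.8, 384.4, 82.6]
orientation: [-0.289, 0.646, 0.288, 0.645]
ft_force: [-0.4, -1.0, -0.6]
grip_width: 0.298
```

```bash
python3 p.py
```

```text
41.68 [489.8 384.4  82.6] psi 48.19 tilt [-0.002 -0.003 -1.   ] q [-1.16  0.55  0.62  1.58 -0.34  1.12  0.38] F [-0.4 -1.  -0.6] T [-0.03 -0.   -0.04] g 0.298
```

Release and rise, then move to where the tray is in view.

>>> play_rows(increments=[0,0,0,0,0,0,0.4,0,0,0,0,0,0,0.5,0,0,0,0,0,0,0.7,0,0,0,0,0,0,0.8,-0.01,0,0,0,0,0,0.8,-0.02,0,0,0,0,0,0.8,-0.02,0,0,0,0,0,0.8,-0.025,0,0,0,0,0,0.8,-0.025,0,0,0,0,0,0.8,-0.02,0,0,0,0,0,0.8,-0.01,0,0,0,0,0,0.8,0,0,0,0,0,0,0.8])

```text
time_s: 42.68
eef_pos: [490.7, 384.2, 224.6]
orientation: [-0.289, 0.645, 0.288, 0.646]
ft_force: [0.0, 0.6, 0.1]
grip_width: 0.796
```

```bash
python3 p.py "[((590,140,225),74,28)]" 0.8; python3 - <<'E'
from h import *
KM,im=snap("wrist","w19"); np.savez("w19.npz",K=KM[0],M=KM[1])
E
```

```text
42.68 [490.7 384.2 224.6] psi 48.12 tilt [ 0.001 -0.001 -1.   ] q [-1.19  0.44  0.67  1.41 -0.27  1.39  0.33] F [0.  0.6 0.1] T [ 0.01 -0.01 -0.  ] g 0.796
-0, -0.0237, -0.0115, -2.59, -0, 0.01, 0.8, -0, -0.0231, -0.0126, -2.59, -0, 0.01, 0.8, -0, -0.0226, -0.0136, -2.59, -0, 0.01, 0.8, -0, -0.0219, -0.0146, -2.59, -0, 0.01, 0.8, -0, -0.0212, -0.0156, -2.59, -0, 0.01, 0.8, -0, -0.0205, -0.0166, -2.59, -0, 0.01, 0.8, -0, -0.0197, -0.0175, -2.59, -0, 0.01, 0.8, -0, -0.0189, -0.0183, -2.59, -0, 0.01, 0.8, -0, -0.0181, -0.0192, -2.59, -0, 0.01, 0.8, -0, -0.0172, -0.02, -2.59, -0, 0.01, 0.8 

10 rows
```

>>> play_rows(increments=[0,-0.023,-0.0115,-2.6,0,0,0.8,0,-0.023,-0.0125,-2.6,0,0,0.8,0,-0.0225,-0.0135,-2.6,0,0,0.8,0,-0.022,-0.0145,-2.6,0,0,0.8,0,-0.021,-0.0155,-2.6,0,0,0.8,0,-0.0205,-0.0165,-2.6,0,0,0.8,0,-0.02,-0.0175,-2.6,0,0,0.8,0,-0.019,-0.018,-2.6,0,0,0.8,0,-0.016,-0.015,-2.6,0,0,0.8,0,-0.006,-0.006,-2,0,0,0.8,0,0,0,0,0,0,0.8,0,0,0,0,0,0,0.8])

```text
time_s: 43.73
eef_pos: [580.2, 153.7, 204.5]
orientation: [-0.429, 0.57, 0.432, 0.552]
ft_force: [-0.4, 0.0, -0.1]
grip_width: 0.797
```

```bash
python3 p.py; python3 - <<'E'
from disc import *
KM,im=snap("wrist","w20"); np.savez("w20.npz",K=KM[0],M=KM[1]); disc(KM,im,(536.4,199)); disc(KM,im,(507.9,83.5))
KT,it=snap("top"); bolts(KT,it)
# composite: wrist tray view, driver view before, top view
a=cv2.resize(im,(512,384)); d=cv2.imread("raw_w19.png"); 
t=cv2.resize(it[125:245,100:300],(400,240),interpolation=cv2.INTER_CUBIC)
c=np.zeros((600,800,3),np.uint8); c[:384,:512]=a; c[:216,512:800]=cv2.resize(d,(288,216)); c[360:600,400:800]=t
sc=r.get_image("scene")[:,:,::-1]; c[384:600,:288]=cv2.resize(sc,(288,216)); c[384:600,288:400]=0
cv2.imwrite("pics/final.png",c)
E
```

```text
43.73 [580.2 153.7 204.5] psi 75.0 tilt [-0.022 -0.013 -1.   ] q [-0.8   0.41  0.66  1.48 -0.25  1.36  1.19] F [-0.4  0.  -0.1] T [ 0.04 -0.05  0.03] g 0.797
scale px/mm 1.07 pred [295.2 114.6] [([303.1, 103.3], 160), ([284.3, 106.8], 160), ([305.9, 122.2], 153), ([287.5, 125.7], 154)]
disc [536.43 198.98] groove [85.8 85.6 85.9 85.9]
scale px/mm 1.07 pred [166.1 117. ] [([172.6, 105.8], 155), ([154.5, 109.4], 153), ([177.3, 124.6], 147), ([159.5, 128.1], 142)]
disc [507.89  83.39] groove [85.8 85.8 85.8 85.8]
```

View pics/final.png

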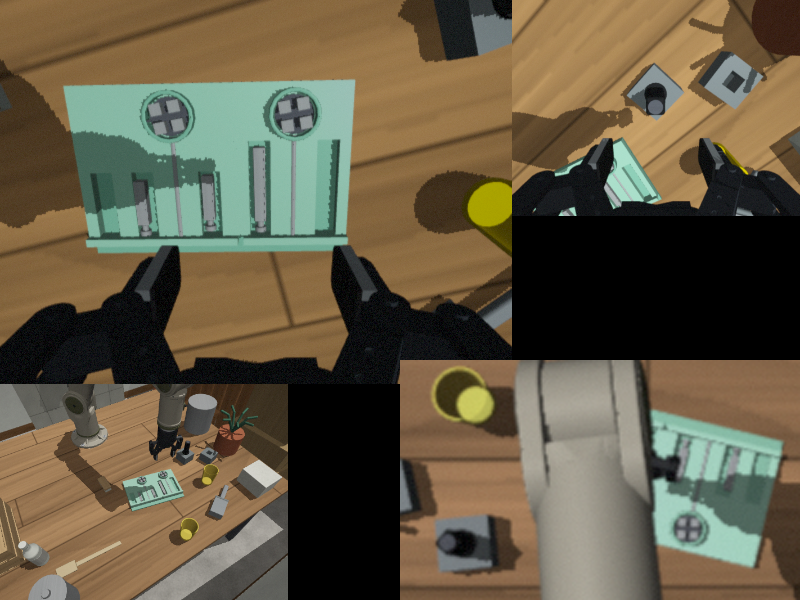

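```bash
python3 -c "
from rig import r
print(r.hand_in())"
```

```text
the job is handed in; nothing more can be done
None
```

The job is done and handed in at about 44 s of robot time, with no verdict reported. I found three loose bolts, one long and two short. The long one lies flat in a long slot and the short ones each lie in a short slot of their own. After that I turned both cam locks clockwise with the screwdriver until they stopped, and stood the driver upright in its stand.

What the last checks showed:
- **Cams:** both discs now have their grooves at 85.8°, against about 86.2° expected at the 1.4 rad stop. Wrist torque jumped from about 0.12 to about 0.75 N m at each stop.
- **Gates and bolts:** in the final wrist picture both gates are drawn home and all three bolts are in their slots. The top camera found no bolts left loose on the bench, but I only searched the area where they had lain.
- **Driver:** it stands in the stand nearest the robot's base.
- **Bystanders:** I moved nothing else. In the final pictures the cups, paddle, brush and other things look to be where they were, though I did not measure them.

No check failed. One disagreed: the bosses sit about 30 mm from the tray's near edge, where the given dimensions imply 40 mm. I used the measured positions for the slots and discs instead.

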